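# Fold the case griddle's wind leaves and shut its lid

### The job

Pack up the green case griddle: fold the left wind leaf flat home into the open lid, then the right leaf over it, pressed home until it snaps under its spring clip, without pushing so hard that the thin leaves bend. Then bring the lid forward past its balance point and lower it gently, never letting it drop, until it is fully shut with both leaves still folded. Leave everything else on the bench where it stands.

Things in the scene. Friction and masses are not known exactly. Their poses are not given: they have to be found in the camera images.
- griddle: Green portable case griddle, fixed to the bench: case 190 mm deep (x) by 300 mm wide (y), top rim 85 mm above the bench, black control knob on its front. Origin: centre of the underside, on the bench. x points from the front to the hinge side (away from the robot), y to its left, z up. The lid's hinge line is parallel to y, at x = +95 mm, z = 85 mm.
- lid (a joint): Lid angle, rad: 0 = shut, grows as it opens. It starts leaning back near or at its stop (1.80), beyond its balance point (about 1.4), and stays there by its weight; forward of the balance point it falls shut unless held (hinge friction only 0.1 N m; the lid weighs about 0.6 kg).
- lid_hinge (a point): Middle of the lid's hinge line, origin of the lid's frame: axes along the griddle's when shut, turning with the lid about +y. The lid is a pan: sheet at z = 33 to 35 mm, skirt 3 mm thick from there to z = 0 along the front (outer face x = -185 mm) and sides (y = +-150 mm), open towards the griddle when shut and towards the robot when open.
- lid_knob (a point): Centre of the black round knob on the lid's front edge (its top edge while open): 30 mm in diameter, 28 mm long, axis along the lid's x; centre at x = -214 mm, z = 17 mm in the lid's frame, 29 mm beyond the front skirt, on a 12 mm stem. Pinched across the griddle's y it can turn between the finger pads while the lid swings.
- leaf_left (a joint): Angle, rad, of the left wind leaf (griddle's +y side): 0 = folded flat in the lid, growing as it swings out; 1.57 = square to the lid, pointing at the robot. Hinge friction 0.05 N m: it stays where it is left while the lid is open. Hinge line parallel to the lid's x at y = +138, z = 23 mm in the lid's frame. It lies next to the lid's sheet, under the right leaf, and cannot go home if that is in first.
- leaf_left_edge (a point): Middle of the left leaf's free edge. The leaf is an aluminium sheet 3 mm thick that reaches 165 mm from its own hinge line and covers the lid's x from -31 to -166 mm; this point is at x = -98.5 mm. Pressed with over 60 N a leaf would bend.
- leaf_right (a joint): Angle, rad, of the right wind leaf (griddle's -y side), the mirror image of the left: same sense, size and friction; hinge line at y = -138, z = 11 mm in the lid's frame, so that it folds over the left leaf (54 mm overlap). A leaf left out strikes the case when the lid comes down; not under its clip, it hangs down again.
- leaf_right_edge (a point): Middle of the right leaf's free edge, 165 mm from its own hinge line, at x = -98.5 mm in the lid's frame.
- leaf_clip (a point): Round steel nose (12 mm thick, 30 mm long in y) of the spring clip behind the lid's front skirt, at x = -170, y = -32, z = 5 mm in the lid's frame. The right leaf's top edge rides over it when the leaf is about 0.13 rad from home and snaps home under it; that takes about 6 N pressed near the leaf's free edge. The clip then holds both leaves.
- beam: Eucalyptus beam, fixed, 72 mm thick, running along y over the open lid; its axis is 470 mm above the bench (origin: on the bench below it). It leaves no room for an upright gripper over the open lid: come in tilted, from the robot's side.
- kettle: Bystander: aluminium kettle, 172 mm wide, 215 mm tall with its handle. Origin: centre of the underside.
- bowl: Bystander: red ceramic bowl, 170 mm wide, 75 mm tall. Origin: centre of the underside.
- sieve: Bystander: blue plastic sieve, 180 mm wide, 55 mm tall, with a handle. Origin: centre of the underside.
- scraper: Bystander: steel griddle scraper with a wooden handle, 240 mm long, 28 mm high, lying to the right of the griddle. Origin: on the bench under the blade's back.
- coffee_pot: Bystander: dark clay coffee pot, 130 mm wide, 220 mm tall. Origin: centre of the underside.
- cup: Bystander: white coffee cup, 66 mm wide, 55 mm tall, to the left of the griddle. Origin: centre of the underside.

How it is judged:
By the outcome, as a careful person would: the job done as asked, in the order asked, and still so for the second after the job is handed in, with the robot touching nothing.
It also fails if it takes over 62 s, if anything falls off the work surface, if the arm or the gripper's body presses on something with over 40 N, if the wrist force passes 120 N, or if a joint passes its speed limit or range.

### The arm

A 6-joint arm with a two-finger parallel gripper is mounted at the origin on the work surface. World frame = base frame: x ahead of the robot, y to its left, z up, the work surface at z = 0. Lengths are in mm, angles in rad, forces in N, time in s.
With the tool pointing down it reaches from about 400 to 925 mm from the base axis. Payload 3.4 kg.
Tool frame: the origin (TCP) lies at the very end of the fingers, on their centre line; the grasp point (between the pads) lies 19 mm behind it; z points along the fingers, y is the direction in which the jaws open and shut (so a half turn about z gives the same grasp; the last joint's range is limited). The gripper opens to 85 mm and grips with 20 to 120 N. Pads are 22 mm wide; open, the fingers measure 114 mm over their backs; the gripper's body (76 mm by 85 mm) begins 54 mm behind the grasp point. The pads swing forward as they close: fully open they stand 13 mm farther back than shut.
Start: joints at [1.097, 0.307, 1.506, -0, 1.328, -0.073], TCP at [224.362, 529.427, 231.305] pointing down, gripper open.
Joint ranges: [-3.12, 3.12], [-1.05, 2.28], [0.14, 2.33], [-1.42, 4.57], [0.1, 2.73], [-2.68, 2.68]. Speed limits (rad/s): [2.57, 2.57, 3.14, 3.14, 3.14, 3.14].

### API

Orientations are given as a 3x3 rotation matrix whose columns are the frame's x, y, z axes.
In Python, from plant import readout, eyes, ctrl gives the robot as it stands. The module is installed in compiled form; this text tells all that it offers.
- The arm moves only by the tool step_arm, never from a script. Its argument "steps" is a list of rows, each an object of numbers: "tx", "ty", "tz": the shift along the tool's x, y, z in m; "turn": the turn about the tool's z in degrees. A call has 1 to 20 rows; each row shifts and turns the pose as measured when the row begins, along the tool's axes as they then stand; what a row does not reach is not made up. A row lasts 1/8 s, in which the tool goes at most 62.5 mm and 10.7 degrees, less where a joint would pass 70% of its speed; a pose out of reach is approached as far as the arm can. A call is refused whole if a number of a shift passes 0.0625 or a number of a turn 10.7, either way. A call with a gripper value outside its range is refused whole. "grip" is the finger opening in m, from 0 to 0.0854, set as the call begins (left out, the last holds). The fingers move at their own pace and stop on an object; "newtons" is the grip in N (left out, the last holds). Time passes only in rows, so rows that do not move let the fingers close. It gives the time, the measured TCP pose, the force and the opening at its end, in the units of the state.
- readout.read_state(): the state, without advancing time (a new reading comes with each control period).
- eyes.snapshot(name): name is "side" or "top" or "wrist"; returns a dict with "img" (400x640x3 uint8, red, green, blue), "fov_y" (degrees; the focal length in pixels is half the picture's height over the tangent of half this angle, whatever the lens; pixels are square), "cx", "cy" (the principal point, pixels), "k1" (the pictures are not rectified: a ray, as slopes to the right and down, at radius r is drawn at 1 + k1 r^2 times it, then the intrinsics apply), "extrinsics" (4x4, takes a point from camera to world coordinates). Camera axes: x right, y up, looking along -z (the intrinsics and any distortion apply to the point x, -y, -z); pixel columns grow to the right and rows downward; lengths in mm; the calibration is good to about 2 mm. A picture is of the moment at which its call begins. There is no depth.
- ctrl.job_done(): hands the job in, once; it reports no verdict.
The state is a dict: "time": time; "joint_pos": joint angles; "dq": joint speeds; "joint_efforts": joint torques, N m; "tcp_pos": TCP position; "tool_rot": TCP orientation; "ft_force": force on the tool from outside, world axes, zero at the start; "moment": the same for the moment, N m; "gripper_width": finger opening in mm.
Only numpy, scipy, OpenCV 4.12 (cv2) and the standard library are available. Lean on these libraries where they do the work, as an engineer would, in place of code of your own. Each camera call takes 0.05 s, during which the arm holds its last target. There are 200 camera calls.

## Working session

There is one attempt and no reset: what is moved stays moved. The work goes in short steps, Python scripts to look and compute and a tool call to move; the robot and the scene stay as the last step left them, time stands still between calls to the robot, and variables do not carry over. Pictures are saved under pics/ and viewed, about 8 in all and at most 12, crops included, and the job is handed in when it is done.

Besides the shell and the picture viewer there is one more tool, called after "Call:" as name([rows], argument=value, ...), one row to a line, values as JSON. step_arm: Moves the arm, as the interface text tells. Its arguments: {"type":"object","properties":{"steps":{"type":"array"},"grip":{"type":"number"},"newtons":{"type":"number"}},"required":["steps"]}

```bash
ls; mkdir -p pics
python3 - <<'E'
from plant import readout, eyes
import cv2,json,numpy as np
print(readout.read_state())
for n in("side","top"):
    s=eyes.snapshot(n); print(n,{k:(v.tolist() if hasattr(v,'tolist') else v) for k,v in s.items() if k!='img'})
    cv2.imwrite(f"pics/{n}0.png",s['img'][:,:,::-1])
E
```

```text
pics
{'time': 0.0, 'joint_pos': array([ 1.09653283e+00,  3.07579480e-01,  1.50769038e+00, -5.43561615e-07,
        1.32838010e+00, -7.35016934e-02]), 'dq': array([ 0.0002029 , -0.00121839, -0.0008073 , -0.00058139, -0.0001902 ,
        0.00193008]), 'joint_efforts': array([ 2.26316755e-03, -4.57529318e+01, -2.51929146e+01,  2.58187665e-04,
        1.31625426e-02, -3.66417041e-06]), 'tcp_pos': array([224.02177681, 528.80434858, 230.37091168]), 'tool_rot': array([[-9.20764048e-01,  3.90118810e-01, -9.39067272e-04],
       [ 3.90119911e-01,  9.20762241e-01, -1.83047933e-03],
       [ 1.50553267e-04, -2.05178840e-03, -9.99997884e-01]]), 'ft_force': array([0.00789998, 1.26132909, 0.97738338]), 'moment': array([-0.00662204,  0.04219357,  0.01474968]), 'gripper_width': 85.33909170478815}
side {'fov_y': 47.83122894689507, 'cx': 314.82414950174484, 'cy': 198.78746075555432, 'k1': -0.13200271342084813, 'extrinsics': [[-0.982659933923953, -0.1743359019284673, 0.06313832084685529, 607.4211956844985], [0.18539412420588658, -0.9291651708758687, 0.319814170951117, 526.6133752240451], [0.0029108367362156787, 0.3259740457920014, 0.945374237272991, 1679.2388956685459], [0.0, 0.0, 0.0, 1.0]]}
top {'fov_y': 49.906340050744696, 'cx': 317.4576672439728, 'cy': 201.8167754521755, 'k1': -0.09275509677166711, 'extrinsics': [[0.029155227862015028, 0.9966940951583821, -0.0758343811521387, 395.03097583677095], [-0.9994397885311602, 0.027819937306946197, -0.01860538064720136, -24.069150101136643], [-0.016434165299876072, 0.07633434197431359, 0.9969468323066405, 1570.1399461745068], [0.0, 0.0, 0.0, 1.0]]}
```

View pics/side0.png

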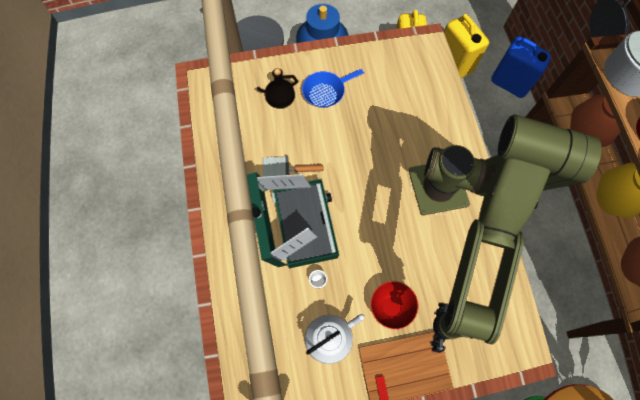

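View pics/top0.png

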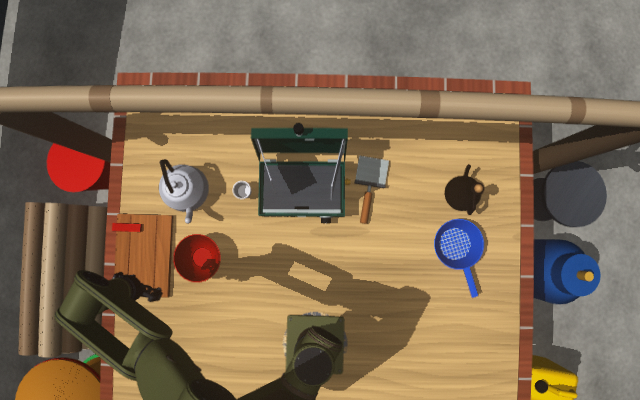

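The side view shows the griddle around (295,220) and the top view around (302,170). The lid leans back under the beam with both leaves out, and the kettle, cup and scraper stand beside it. Next I'll zoom in on both views.

```bash
cat > h.py <<'E'
import numpy as np, cv2
from plant import readout, eyes
def snap(n,f=None):
    s=eyes.snapshot(n)
    if f: cv2.imwrite("pics/"+f,s['img'][:,:,::-1])
    return s
def K(s):
    f=s['img'].shape[0]/2/np.tan(np.radians(s['fov_y']/2)); return f,s['cx'],s['cy']
def ray(s,uv):
    f,cx,cy=K(s); d=np.array([(uv[0]-cx)/f,(uv[1]-cy)/f]); p=d.copy()
    for _ in range(20): p=d/(1+s['k1']*(p@p))
    E=np.array(s['extrinsics']); return E[:3,3],E[:3,:3]@np.array([p[0],-p[1],-1])
def plane(s,uv,z):
    o,d=ray(s,uv); return o+d*(z-o[2])/d[2]
def proj(s,P):
    E=np.array(s['extrinsics']); c=E[:3,:3].T@(np.asarray(P,float)-E[:3,3]); p=np.array([c[0],-c[1]])/-c[2]
    f,cx,cy=K(s); p=p*(1+s['k1']*(p@p)); return p*f+[cx,cy]
def tri(s1,u1,s2,u2):
    o1,d1=ray(s1,u1);o2,d2=ray(s2,u2); d1/=np.linalg.norm(d1);d2/=np.linalg.norm(d2)
    t=np.linalg.lstsq(np.c_[d1,-d2],o2-o1,rcond=None)[0]; a=o1+t[0]*d1;b=o2+t[1]*d2
    return (a+b)/2,np.linalg.norm(a-b)
E
python3 - <<'E'
import cv2,numpy as np
a=cv2.imread("pics/top0.png")[110:230,230:400]; b=cv2.imread("pics/side0.png")[150:290,235:365]
a=cv2.resize(a,None,fx=4.7,fy=4.7,interpolation=3);cv2.imwrite("pics/ta.png",a)
b=cv2.resize(b,None,fx=4.28,fy=4.28,interpolation=3);cv2.imwrite("pics/sb.png",b)
E
```

```text
(no output)
```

View pics/ta.png

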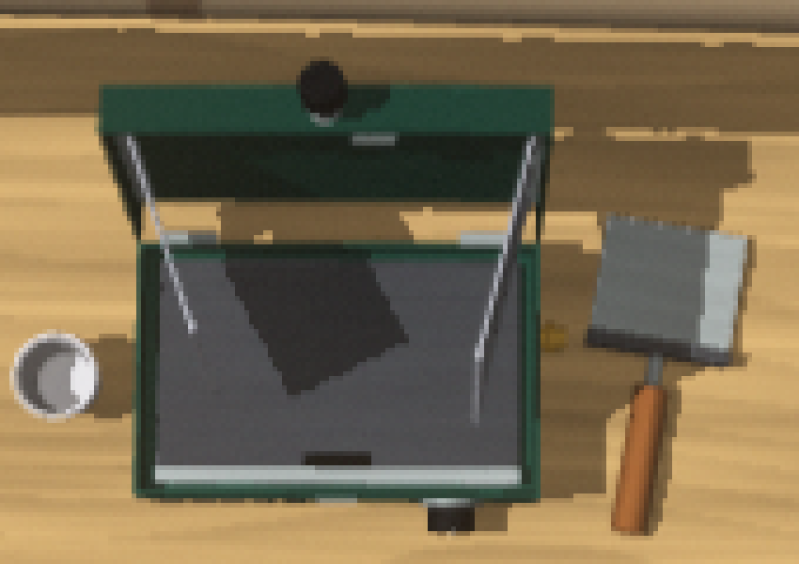

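View pics/sb.png

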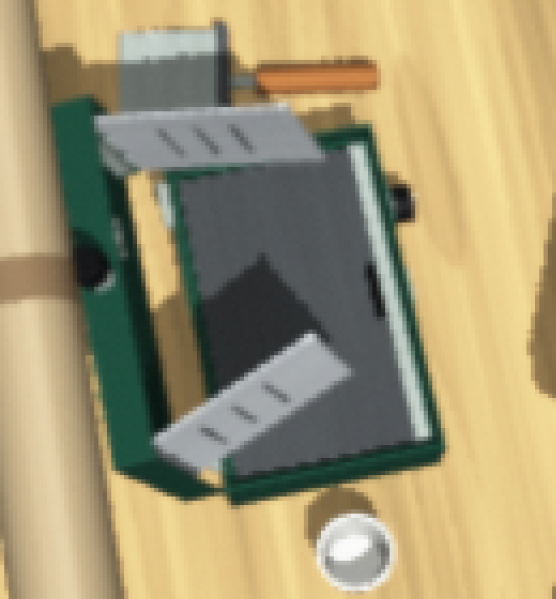

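```bash
cat >> h.py <<'E'
def lidpt(P,o,yaw,th):  # lid frame -> world; o = griddle origin xy
    c,s=np.cos(th),np.sin(th); x,y,z=P
    g=np.array([95+c*x+s*z, y, 85-s*x+c*z]); C,S=np.cos(yaw),np.sin(yaw)
    return np.array([o[0]+C*g[0]-S*g[1],o[1]+S*g[0]+C*g[1],g[2]])
def leaf(side,q,x,r=165): # point on leaf in lid frame
    z0=23 if side>0 else 11
    return np.array([x,side*(138-r*np.cos(q)),z0-r*np.sin(q)])
E
python3 - <<'E'
from h import *
t=snap("top");s=snap("side")
T=lambda u,v:np.array([230+u/4.7,110+v/4.7]); S=lambda u,v:np.array([235+u/4.28,150+v/4.28])
c=[plane(t,T(*p),85) for p in[(137,243),(541,243),(137,499),(541,500)]]
d=[plane(s,S(*p),85) for p in[(372,127),(443,445),(230,480)]]
print("top rim BL BR FL FR",np.round(c,1)); print("side FR FL BL",np.round(d,1))
k,e=tri(t,T(323,88),s,S(93,266)); print("knob",k,e)
# front skirt line top corners (lid outer, front edge)
print("scr",plane(t,T(655,345),10),plane(t,T(632,530),10), "blade",[plane(t,T(*p),10) for p in[(605,218),(748,235),(588,345),(732,362)]])
print("cup",plane(t,T(55,375),55))
print("kettle",plane(t,(185,187),100),"bowl",plane(t,(197,258),75))
# fit o,yaw,th
from scipy.optimize import least_squares
obs=[]
G=lambda x,y,z,o,yaw:np.array([o[0]+np.cos(yaw)*x-np.sin(yaw)*y,o[1]+np.sin(yaw)*x+np.cos(yaw)*y,z])
def pts(v):
    o=v[:2];r=[]
    for (im,uv,P) in [(t,T(137,243),(95,150,85)),(t,T(541,243),(95,-150,85)),(t,T(137,499),(-95,150,85)),(t,T(541,500),(-95,-150,85)),(s,S(372,127),(-95,-150,85)),(s,S(443,445),(-95,150,85))]:
        r.append(proj(im,G(*P,o,v[2]))-uv)
    r.append(proj(t,lidpt((-214,0,17),o,v[2],v[3]))-T(323,88)); r.append(proj(s,lidpt((-214,0,17),o,v[2],v[3]))-S(93,266))
    L=[((-166),S(308,334)),((-31),S(352,373))]
    for x,uv in L: r.append(proj(s,lidpt(leaf(1,v[4],x),o,v[2],v[3]))-uv)
    for x,uv in [(-166,S(292,107)),(-31,S(326,157))]: r.append(proj(s,lidpt(leaf(-1,v[5],x),o,v[2],v[3]))-uv)
    for q,sd,uv in [(4,1,T(193,330)),(5,-1,T(480,352))]: r.append(proj(t,lidpt(leaf(sd,v[q],-166),o,v[2],v[3]))-uv)
    return np.concatenate(r)
f=least_squares(pts,[600,0,0,1.75,1.2,1.6],loss='soft_l1'); print(f.x.round(3)); print(pts(f.x).reshape(-1,2).round(1))
E
```

```text
top rim BL BR FL FR [[643.4 212.2  85. ]
 [651.1 -88.8  85. ]
 [452.4 204.5  85. ]
 [460.2 -93.3  85. ]]
side FR FL BL [[460.3 -83.2  85. ]
 [456.2 209.3  85. ]
 [637.1 205.6  85. ]]
knob [710.82060606  64.64123434 287.807041  ] 6.665102722215413
scr [ 586.38917817 -182.44953121   10.        ] [ 442.31746259 -167.57463215   10.        ] blade [array([ 685.1728739 , -141.55413271,   10.        ]), array([ 674.93932313, -253.57023851,   10.        ]), array([ 584.92980416, -130.40094268,   10.        ]), array([ 574.79836505, -242.55393772,   10.        ])]
cup [545.73338229 275.41957662  55.        ]
kettle [545.79375152 466.97095491 100.        ] bowl [299.74678728 419.80997343  75.        ]
[5.52067e+02 6.06420e+01 2.00000e-02 1.80500e+00 1.23900e+00 1.33700e+00]
[[-0.1 -0.2]
 [-0.4  0.3]
 [-1.2 -0.5]
 [-0.6  0. ]
 [-0.3 -1.9]
 [ 0.5 -0.2]
 [-0.2  0.1]
 [-1.8 -0.5]
 [ 0.8 -0.3]
 [-0.3 -1.2]
 [-1.8 -0.6]
 [-0.3 -0.2]
 [-0.7  0.2]
 [-1.2  1.1]]
```

Run:
```python
from h import *
t=snap("top");s=snap("side")
im=t['img']; 
for u in(150,300,450): print(u,[tuple(int(c) for c in im[v,u]) for v in range(78,122,2)])
for v in (160,220): print(v,[(u,)+tuple(int(c) for c in s['img'][v,u]) for u in range(212,268,3)])
```

```text
150 [(169, 156, 143), (169, 156, 146), (171, 158, 147), (167, 154, 141), (134, 114, 89), (156, 135, 104), (170, 147, 115), (179, 153, 122), (185, 159, 127), (198, 174, 141), (193, 171, 137), (177, 153, 121), (168, 145, 113), (156, 133, 103), (141, 121, 94), (121, 102, 79), (94, 78, 61), (83, 67, 47), (107, 85, 57), (107, 85, 55), (107, 87, 56), (109, 87, 57)]
300 [(142, 78, 55), (144, 77, 56), (145, 79, 56), (144, 77, 54), (106, 62, 46), (138, 119, 93), (159, 135, 106), (172, 147, 116), (179, 154, 121), (182, 156, 125), (197, 174, 140), (193, 170, 136), (178, 154, 121), (167, 144, 114), (157, 134, 105), (143, 122, 94), (125, 107, 82), (98, 81, 64), (133, 107, 72), (181, 147, 96), (116, 92, 60), (111, 89, 57)]
450 [(133, 98, 83), (127, 67, 47), (126, 67, 47), (127, 68, 48), (125, 67, 48), (127, 69, 47), (126, 66, 48), (131, 111, 86), (154, 133, 104), (170, 146, 115), (177, 152, 119), (183, 156, 124), (190, 164, 130), (190, 165, 133), (182, 157, 124), (171, 148, 115), (161, 138, 108), (148, 127, 98), (132, 113, 90), (104, 89, 68), (117, 95, 66), (210, 173, 114)]
160 [(212, 230, 200, 135), (215, 210, 179, 119), (218, 212, 179, 120), (221, 149, 132, 101), (224, 190, 169, 131), (227, 208, 186, 146), (230, 222, 200, 161), (233, 226, 206, 167), (236, 204, 183, 144), (239, 183, 162, 127), (242, 139, 123, 94), (245, 205, 173, 116), (248, 180, 150, 99), (251, 182, 152, 100), (254, 233, 206, 140), (257, 231, 201, 138), (260, 233, 205, 140), (263, 187, 192, 176), (266, 195, 207, 200)]
220 [(212, 225, 194, 131), (215, 230, 200, 137), (218, 229, 197, 134), (221, 233, 206, 140), (224, 216, 184, 124), (227, 149, 124, 84), (230, 126, 103, 75), (233, 153, 127, 94), (236, 178, 152, 115), (239, 197, 173, 137), (242, 217, 195, 156), (245, 195, 174, 135), (248, 172, 152, 117), (251, 126, 108, 83), (254, 55, 78, 59), (257, 32, 80, 63), (260, 31, 80, 63), (263, 31, 79, 62), (266, 14, 35, 28)]
```

Run:
```python
from h import *
t=snap("top");s=snap("side")
for im,uv in((t,(150,98)),(t,(300,99.5)),(t,(450,104.5)),(s,(232,160)),(s,(240.5,220))):
  print(plane(im,uv,470).round(0))
o=(552,60.6)
for th in(1.8,1.6,1.45):
  print(th,[lidpt(P,o,.022,th).round(0).tolist() for P in((-214,0,17),(-98,0,23),(-98,0,11),(-185,0,0),(-185,0,35),leaf(1,1.24,-98),leaf(1,1.24,-160),leaf(-1,1.34,-98),leaf(-1,1.34,-160),(-98,138,23),(-98,-138,11))])
```

```text
[746. 455. 470.]
[747.  50. 470.]
[ 746. -345.  470.]
[743. -46. 470.]
[743. 141. 470.]
1.8 [[712.0, 64.0, 290.0], [692.0, 64.0, 175.0], [680.0, 63.0, 178.0], [689.0, 64.0, 265.0], [723.0, 64.0, 257.0], [538.0, 145.0, 211.0], [552.0, 145.0, 271.0], [526.0, -40.0, 214.0], [540.0, -40.0, 275.0], [689.0, 202.0, 175.0], [683.0, -75.0, 178.0]]
1.6 [[670.0, 63.0, 298.0], [673.0, 63.0, 182.0], [661.0, 63.0, 183.0], [652.0, 63.0, 270.0], [687.0, 64.0, 269.0], [515.0, 144.0, 187.0], [517.0, 144.0, 249.0], [503.0, -41.0, 187.0], [504.0, -41.0, 249.0], [670.0, 201.0, 182.0], [664.0, -75.0, 183.0]]
1.45 [[638.0, 62.0, 299.0], [658.0, 63.0, 185.0], [646.0, 63.0, 184.0], [625.0, 62.0, 269.0], [659.0, 63.0, 273.0], [501.0, 144.0, 166.0], [494.0, 144.0, 228.0], [489.0, -41.0, 164.0], [481.0, -41.0, 226.0], [655.0, 201.0, 185.0], [649.0, -75.0, 184.0]]
```

Call:
step_arm([
  {"tz": -0.05, "turn": 10.6},
  {"tz": -0.05, "turn": 10.6},
  {"turn": 10.6},
  {"turn": 10.6},
  {"turn": 10.6},
  {"turn": 10.6},
  {"turn": 10.6},
  {"turn": 10.6},
  {"turn": 10.6},
  {"turn": 10.6},
  {"turn": 10.6},
  {"turn": 10.6},
  {"turn": 10.6},
], grip=0.085)

```text
validation failed for argument at $.st...
```

Call:
step_arm([
  {"tx": 0, "ty": 0, "tz": -0.05, "turn": 10.6},
  {"tx": 0, "ty": 0, "tz": -0.05, "turn": 10.6},
], grip=0.085)

```text
time: 0.65
tcp_pos: [223.0, 526.7, 328.1]
tool_rot: [[-0.712, 0.703, -0.006], [0.703, 0.711, -0.011], [-0.004, -0.012, -1.0]]
ft_force: [0.8, 0.7, 0.7]
gripper_width: 85.1
```

Call:
step_arm([
  {"tx": 0, "ty": 0, "tz": 0, "turn": 10.6},
  {"tx": 0, "ty": 0, "tz": 0, "turn": 10.6},
  {"tx": 0, "ty": 0, "tz": 0, "turn": 10.6},
  {"tx": 0, "ty": 0, "tz": 0, "turn": 10.6},
  {"tx": 0, "ty": 0, "tz": 0, "turn": 10.6},
  {"tx": 0, "ty": 0, "tz": 0, "turn": 10.6},
  {"tx": 0, "ty": 0, "tz": 0, "turn": 10.6},
  {"tx": 0, "ty": 0, "tz": 0, "turn": 10.6},
  {"tx": 0, "ty": 0, "tz": 0, "turn": 10.6},
  {"tx": 0, "ty": 0, "tz": 0, "turn": 10.6},
  {"tx": 0, "ty": 0, "tz": 0, "turn": 10.6},
])

```text
time: 2.02
tcp_pos: [224.0, 528.6, 334.4]
tool_rot: [[0.955, 0.296, -0.0], [0.296, -0.955, -0.001], [-0.001, 0.001, -1.0]]
ft_force: [0.5, 0.3, 0.1]
gripper_width: 85.0
```

```bash
cat >> h.py <<'E'
def go(*wps,hmax=None):
    """waypoints (x,y,z,phi_deg of tool y,n rows): print tool-frame row numbers"""
    s=readout.read_state(); R=s['tool_rot']; p=s['tcp_pos']; ph=np.degrees(np.arctan2(R[1,1],R[0,1]))
    print("at",p.round(1),"phi",round(ph,1),"z",R[:,2].round(3))
    for x,y,z,f,n in wps:
        d=(np.array([x,y,z])-p)/n; df=(f-ph)/n
        for i in range(n):
            a=np.radians(ph); Y=np.array([np.cos(a),np.sin(a),0]);Z=np.array([0,0,-1.]); X=np.cross(Y,Z)
            print('{"tx":%.4f,"ty":%.4f,"tz":%.4f,"turn":%.1f},'%(d@X/1e3,d@Y/1e3,d@Z/1e3,-df),end=""); ph+=df
        print(); p=np.array([x,y,z])
E
python3 -c "
from h import *
go((400,360,330,-71,5),(535,245,300,-71,4),(535,245,150,-71,4))"
```

```text
at [224.  528.6 334.4] phi -72.8 z [-0.    -0.001 -1.   ]
{"tx":0.0237,"ty":0.0426,"tz":0.0009,"turn":-0.4},{"tx":0.0234,"ty":0.0428,"tz":0.0009,"turn":-0.4},{"tx":0.0231,"ty":0.0429,"tz":0.0009,"turn":-0.4},{"tx":0.0229,"ty":0.0431,"tz":0.0009,"turn":-0.4},{"tx":0.0226,"ty":0.0432,"tz":0.0009,"turn":-0.4},
{"tx":0.0226,"ty":0.0382,"tz":0.0075,"turn":-0.0},{"tx":0.0226,"ty":0.0382,"tz":0.0075,"turn":-0.0},{"tx":0.0226,"ty":0.0382,"tz":0.0075,"turn":-0.0},{"tx":0.0226,"ty":0.0382,"tz":0.0075,"turn":-0.0},
{"tx":0.0000,"ty":0.0000,"tz":0.0375,"turn":-0.0},{"tx":0.0000,"ty":0.0000,"tz":0.0375,"turn":-0.0},{"tx":0.0000,"ty":0.0000,"tz":0.0375,"turn":-0.0},{"tx":0.0000,"ty":0.0000,"tz":0.0375,"turn":-0.0},
```

Call:
step_arm([
  {"tx": 0.023, "ty": 0.043, "tz": 0.001, "turn": 0},
  {"tx": 0.023, "ty": 0.043, "tz": 0.001, "turn": 0},
  {"tx": 0.023, "ty": 0.043, "tz": 0.001, "turn": 0},
  {"tx": 0.023, "ty": 0.043, "tz": 0.001, "turn": 0},
  {"tx": 0.023, "ty": 0.043, "tz": 0.001, "turn": 0},
  {"tx": 0.023, "ty": 0.038, "tz": 0.007, "turn": 0},
  {"tx": 0.023, "ty": 0.038, "tz": 0.007, "turn": 0},
  {"tx": 0.023, "ty": 0.038, "tz": 0.007, "turn": 0},
  {"tx": 0.023, "ty": 0.038, "tz": 0.007, "turn": 0},
  {"tx": 0, "ty": 0, "tz": 0, "turn": 0},
])

```text
time: 3.28
tcp_pos: [539.7, 231.6, 300.4]
tool_rot: [[0.955, 0.297, 0.002], [0.297, -0.955, 0.002], [0.003, -0.001, -1.0]]
ft_force: [-0.9, 0.8, 0.3]
gripper_width: 85.0
```

```bash
python3 -c "
from h import *
go((535,245,150,-71,4),(546,209,150,-71,2),(547,170,150,-52,4),(562,132,150,-34,4),(588,100,150,-17,4),(612,80,150,0,4))"
```

```text
at [539.7 231.6 300.4] phi -72.7 z [ 0.002  0.002 -1.   ]
{"tx":-0.0001,"ty":-0.0035,"tz":0.0376,"turn":-0.4},{"tx":-0.0001,"ty":-0.0035,"tz":0.0376,"turn":-0.4},{"tx":-0.0001,"ty":-0.0035,"tz":0.0376,"turn":-0.4},{"tx":-0.0000,"ty":-0.0035,"tz":0.0376,"turn":-0.4},
{"tx":-0.0007,"ty":0.0188,"tz":0.0000,"turn":-0.0},{"tx":-0.0007,"ty":0.0188,"tz":0.0000,"turn":-0.0},
{"tx":-0.0029,"ty":0.0093,"tz":0.0000,"turn":-4.8},{"tx":-0.0037,"ty":0.0090,"tz":0.0000,"turn":-4.8},{"tx":-0.0044,"ty":0.0087,"tz":0.0000,"turn":-4.8},{"tx":-0.0051,"ty":0.0083,"tz":0.0000,"turn":-4.8},
{"tx":-0.0029,"ty":0.0098,"tz":0.0000,"turn":-4.5},{"tx":-0.0037,"ty":0.0095,"tz":0.0000,"turn":-4.5},{"tx":-0.0044,"ty":0.0092,"tz":0.0000,"turn":-4.5},{"tx":-0.0051,"ty":0.0088,"tz":0.0000,"turn":-4.5},
{"tx":-0.0030,"ty":0.0099,"tz":0.0000,"turn":-4.2},{"tx":-0.0037,"ty":0.0096,"tz":0.0000,"turn":-4.2},{"tx":-0.0044,"ty":0.0093,"tz":0.0000,"turn":-4.2},{"tx":-0.0051,"ty":0.0090,"tz":0.0000,"turn":-4.2},
{"tx":-0.0030,"ty":0.0072,"tz":0.0000,"turn":-4.2},{"tx":-0.0036,"ty":0.0070,"tz":0.0000,"turn":-4.2},{"tx":-0.0041,"ty":0.0067,"tz":0.0000,"turn":-4.2},{"tx":-0.0045,"ty":0.0064,"tz":0.0000,"turn":-4.2},
```

Call:
step_arm([
  {"tx": 0, "ty": -0.004, "tz": 0.038, "turn": 0},
  {"tx": 0, "ty": -0.004, "tz": 0.038, "turn": 0},
  {"tx": 0, "ty": -0.004, "tz": 0.038, "turn": 0},
  {"tx": 0, "ty": -0.003, "tz": 0.038, "turn": 0},
  {"tx": 0, "ty": 0.018, "tz": 0, "turn": 0},
  {"tx": 0, "ty": 0.018, "tz": 0, "turn": 0},
  {"tx": -0.003, "ty": 0.009, "tz": 0, "turn": -4.8},
  {"tx": -0.004, "ty": 0.009, "tz": 0, "turn": -4.8},
  {"tx": -0.0045, "ty": 0.009, "tz": 0, "turn": -4.8},
  {"tx": -0.005, "ty": 0.008, "tz": 0, "turn": -4.8},
  {"tx": 0, "ty": 0, "tz": 0, "turn": 0},
])

```text
time: 4.65
tcp_pos: [552.2, 171.0, 158.3]
tool_rot: [[0.799, 0.6, 0.023], [0.6, -0.8, 0.01], [0.024, 0.005, -1.0]]
ft_force: [-0.0, 0.5, -0.1]
gripper_width: 85.1
```

Run:
```python
from h import *
go((562,132,150,-34,4),(588,100,150,-17,4),(612,80,150,0,4))
t=snap("top")['img'][110:230,230:400,::-1];s=snap("side")['img'][150:290,235:365,::-1]
a=cv2.resize(t,None,fx=2.5,fy=2.5);b=cv2.resize(s,None,fx=2.5,fy=2.5)
H=350;c=np.zeros((H,a.shape[1]+b.shape[1],3),np.uint8);c[:a.shape[0],:a.shape[1]]=a;c[:b.shape[0],a.shape[1]:]=b
cv2.imwrite("pics/c1.png",c)
```

```text
at [552.2 171.  158.3] phi -53.1 z [ 0.023  0.01  -1.   ]
{"tx":-0.0039,"ty":0.0093,"tz":0.0021,"turn":-4.8},{"tx":-0.0047,"ty":0.0089,"tz":0.0021,"turn":-4.8},{"tx":-0.0054,"ty":0.0085,"tz":0.0021,"turn":-4.8},{"tx":-0.0061,"ty":0.0080,"tz":0.0021,"turn":-4.8},
{"tx":-0.0030,"ty":0.0099,"tz":0.0000,"turn":-4.2},{"tx":-0.0037,"ty":0.0096,"tz":0.0000,"turn":-4.2},{"tx":-0.0044,"ty":0.0093,"tz":0.0000,"turn":-4.2},{"tx":-0.0051,"ty":0.0090,"tz":0.0000,"turn":-4.2},
{"tx":-0.0030,"ty":0.0072,"tz":0.0000,"turn":-4.2},{"tx":-0.0036,"ty":0.0070,"tz":0.0000,"turn":-4.2},{"tx":-0.0041,"ty":0.0067,"tz":0.0000,"turn":-4.2},{"tx":-0.0045,"ty":0.0064,"tz":0.0000,"turn":-4.2},
```

View pics/c1.png

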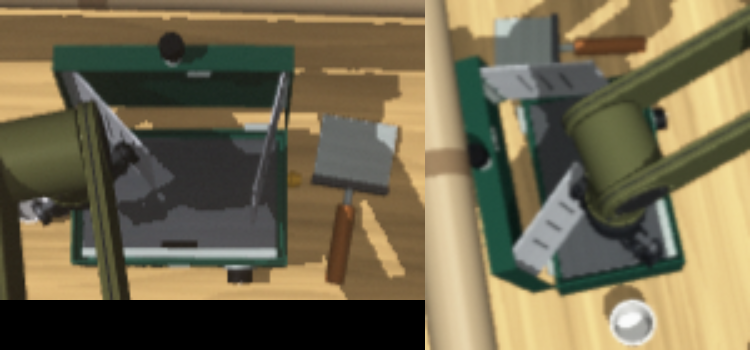

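The left leaf is swinging in ahead of the finger, with its free edge near (170,180) in the left crop. I'll continue the arc.

Call:
step_arm([
  {"tx": -0.004, "ty": 0.009, "tz": 0.002, "turn": -4.8},
  {"tx": -0.005, "ty": 0.009, "tz": 0.002, "turn": -4.8},
  {"tx": -0.0055, "ty": 0.0085, "tz": 0.002, "turn": -4.8},
  {"tx": -0.006, "ty": 0.008, "tz": 0.002, "turn": -4.8},
  {"tx": -0.003, "ty": 0.01, "tz": 0, "turn": -4.2},
  {"tx": -0.004, "ty": 0.0095, "tz": 0, "turn": -4.2},
  {"tx": -0.0045, "ty": 0.0095, "tz": 0, "turn": -4.2},
  {"tx": -0.005, "ty": 0.009, "tz": 0, "turn": -4.2},
  {"tx": 0, "ty": 0, "tz": 0, "turn": 0},
])

```text
time: 5.88
tcp_pos: [591.5, 101.3, 154.6]
tool_rot: [[0.283, 0.959, 0.029], [0.959, -0.283, 0.013], [0.021, 0.024, -0.999]]
ft_force: [-0.2, 0.1, -0.4]
gripper_width: 84.9
```

Run:
```python
from h import *
go((615,80,150,1,5))
```

```text
at [591.5 101.3 154.6] phi -16.5 z [ 0.029  0.013 -0.999]
{"tx":-0.0028,"ty":0.0057,"tz":0.0009,"turn":-3.5},{"tx":-0.0031,"ty":0.0055,"tz":0.0009,"turn":-3.5},{"tx":-0.0034,"ty":0.0053,"tz":0.0009,"turn":-3.5},{"tx":-0.0037,"ty":0.0051,"tz":0.0009,"turn":-3.5},{"tx":-0.0041,"ty":0.0049,"tz":0.0009,"turn":-3.5},
```

Call:
step_arm([
  {"tx": -0.003, "ty": 0.006, "tz": 0.001, "turn": -3.5},
  {"tx": -0.003, "ty": 0.0055, "tz": 0.001, "turn": -3.5},
  {"tx": -0.0035, "ty": 0.005, "tz": 0.001, "turn": -3.5},
  {"tx": -0.0035, "ty": 0.005, "tz": 0.001, "turn": -3.5},
  {"tx": -0.004, "ty": 0.005, "tz": 0.001, "turn": -3.5},
  {"tx": 0, "ty": 0.003, "tz": 0, "turn": 0},
  {"tx": 0, "ty": 0.003, "tz": 0, "turn": 0},
])

```text
time: 6.75
tcp_pos: [619.5, 83.5, 151.4]
tool_rot: [[-0.015, 1.0, 0.028], [1.0, 0.014, 0.015], [0.015, 0.028, -1.0]]
ft_force: [-0.6, -0.0, 0.2]
gripper_width: 85.1
```

Call:
step_arm([
  {"tx": 0, "ty": 0.003, "tz": 0, "turn": 0},
  {"tx": 0, "ty": 0.003, "tz": 0, "turn": 0},
  {"tx": 0, "ty": 0.002, "tz": 0, "turn": 0},
])

```text
time: 7.12
tcp_pos: [623.4, 84.0, 151.4]
tool_rot: [[-0.013, 1.0, 0.019], [1.0, 0.013, 0.015], [0.015, 0.019, -1.0]]
ft_force: [-8.6, -1.5, 3.5]
gripper_width: 84.8
```

Call:
step_arm([
  {"tx": 0, "ty": 0.002, "tz": 0, "turn": 0},
  {"tx": 0, "ty": 0.002, "tz": 0, "turn": 0},
])

```text
time: 7.38
tcp_pos: [622.3, 83.9, 151.1]
tool_rot: [[-0.012, 1.0, 0.01], [1.0, 0.012, 0.014], [0.014, 0.01, -1.0]]
ft_force: [-6.7, -0.5, 3.8]
gripper_width: 84.9
```

Call:
step_arm([
  {"tx": 0, "ty": 0.002, "tz": 0, "turn": 0},
  {"tx": 0, "ty": 0.002, "tz": 0, "turn": 0},
])

```text
time: 7.62
tcp_pos: [621.3, 83.7, 151.0]
tool_rot: [[-0.01, 1.0, 0.001], [1.0, 0.01, 0.013], [0.013, 0.001, -1.0]]
ft_force: [-6.9, -0.5, 3.0]
gripper_width: 85.0
```

Contact came at about 623 mm with 7–9 N, which is the home position I expected. I'll retreat and go round to the right leaf.

Run:
```python
from h import *
go((435,84,155,0,4),(430,-130,155,77,8),(525,-135,150,77,3))
```

```text
at [621.3  83.7 151. ] phi 0.6 z [ 0.001  0.013 -1.   ]
{"tx":0.0006,"ty":-0.0466,"tz":-0.0010,"turn":0.1},{"tx":0.0004,"ty":-0.0466,"tz":-0.0010,"turn":0.1},{"tx":0.0003,"ty":-0.0466,"tz":-0.0010,"turn":0.1},{"tx":0.0002,"ty":-0.0466,"tz":-0.0010,"turn":0.1},
{"tx":-0.0267,"ty":-0.0006,"tz":0.0000,"turn":-9.6},{"tx":-0.0263,"ty":-0.0051,"tz":0.0000,"turn":-9.6},{"tx":-0.0250,"ty":-0.0094,"tz":0.0000,"turn":-9.6},{"tx":-0.0231,"ty":-0.0135,"tz":0.0000,"turn":-9.6},{"tx":-0.0205,"ty":-0.0171,"tz":0.0000,"turn":-9.6},{"tx":-0.0174,"ty":-0.0203,"tz":0.0000,"turn":-9.6},{"tx":-0.0137,"ty":-0.0230,"tz":0.0000,"turn":-9.6},{"tx":-0.0097,"ty":-0.0249,"tz":0.0000,"turn":-9.6},
{"tx":-0.0312,"ty":0.0055,"tz":0.0017,"turn":-0.0},{"tx":-0.0312,"ty":0.0055,"tz":0.0017,"turn":-0.0},{"tx":-0.0312,"ty":0.0055,"tz":0.0017,"turn":-0.0},
```

Call:
step_arm([
  {"tx": 0, "ty": -0.047, "tz": -0.001, "turn": 0},
  {"tx": 0, "ty": -0.047, "tz": -0.001, "turn": 0},
  {"tx": 0, "ty": -0.047, "tz": -0.001, "turn": 0},
  {"tx": 0, "ty": -0.047, "tz": -0.001, "turn": 0},
  {"tx": 0, "ty": 0, "tz": 0, "turn": 0},
  {"tx": -0.027, "ty": 0, "tz": 0, "turn": -9.6},
  {"tx": -0.026, "ty": -0.005, "tz": 0, "turn": -9.6},
  {"tx": -0.025, "ty": -0.009, "tz": 0, "turn": -9.6},
  {"tx": -0.023, "ty": -0.0135, "tz": 0, "turn": -9.6},
  {"tx": -0.0205, "ty": -0.017, "tz": 0, "turn": -9.6},
  {"tx": -0.0175, "ty": -0.02, "tz": 0, "turn": -9.6},
  {"tx": -0.0135, "ty": -0.023, "tz": 0, "turn": -9.6},
  {"tx": -0.01, "ty": -0.025, "tz": 0, "turn": -9.6},
  {"tx": 0, "ty": 0, "tz": 0, "turn": 0},
])

```text
time: 9.38
tcp_pos: [445.5, -140.9, 155.5]
tool_rot: [[-0.983, 0.18, 0.023], [0.18, 0.984, 0.01], [-0.021, 0.014, -1.0]]
ft_force: [0.4, -0.0, 0.9]
gripper_width: 84.9
```

Run:
```python
from h import *
go((525,-135,150,77,3),(538,-103,150,77,2),(547,-54,150,52,5),(556,-18,150,34,4),(580,20,150,17,4),(603,55,150,1,4))
snap("side","s2.png")
s=cv2.imread("pics/s2.png")[150:290,235:365];cv2.imwrite("pics/s2b.png",cv2.resize(s,None,fx=3,fy=3))
```

```text
at [ 445.5 -140.9  155.5] phi 79.6 z [ 0.023  0.01  -1.   ]
{"tx":-0.0257,"ty":0.0067,"tz":0.0018,"turn":0.9},{"tx":-0.0256,"ty":0.0071,"tz":0.0018,"turn":0.9},{"tx":-0.0255,"ty":0.0075,"tz":0.0018,"turn":0.9},
{"tx":-0.0027,"ty":0.0171,"tz":0.0000,"turn":-0.0},{"tx":-0.0027,"ty":0.0171,"tz":0.0000,"turn":-0.0},
{"tx":0.0005,"ty":0.0100,"tz":0.0000,"turn":5.0},{"tx":0.0013,"ty":0.0099,"tz":0.0000,"turn":5.0},{"tx":0.0022,"ty":0.0097,"tz":0.0000,"turn":5.0},{"tx":0.0030,"ty":0.0095,"tz":0.0000,"turn":5.0},{"tx":0.0038,"ty":0.0092,"tz":0.0000,"turn":5.0},
{"tx":0.0038,"ty":0.0085,"tz":0.0000,"turn":4.5},{"tx":0.0044,"ty":0.0082,"tz":0.0000,"turn":4.5},{"tx":0.0050,"ty":0.0078,"tz":0.0000,"turn":4.5},{"tx":0.0056,"ty":0.0074,"tz":0.0000,"turn":4.5},
{"tx":0.0045,"ty":0.0103,"tz":0.0000,"turn":4.2},{"tx":0.0053,"ty":0.0099,"tz":0.0000,"turn":4.2},{"tx":0.0060,"ty":0.0095,"tz":0.0000,"turn":4.2},{"tx":0.0067,"ty":0.0090,"tz":0.0000,"turn":4.2},
{"tx":0.0067,"ty":0.0081,"tz":0.0000,"turn":4.0},{"tx":0.0072,"ty":0.0076,"tz":0.0000,"turn":4.0},{"tx":0.0077,"ty":0.0070,"tz":0.0000,"turn":4.0},{"tx":0.0082,"ty":0.0065,"tz":0.0000,"turn":4.0},
```

View pics/s2b.png

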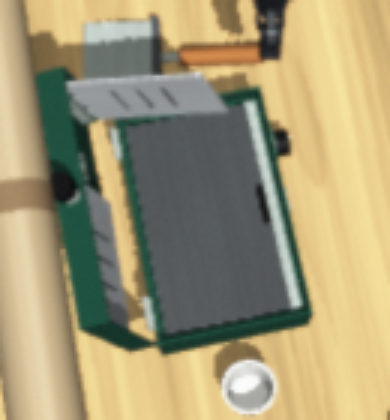

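The left leaf lies flat in the lid, around (100,250), and the right leaf is still out. Now the right leaf.

Call:
step_arm([
  {"tx": -0.0255, "ty": 0.007, "tz": 0.002, "turn": 0.9},
  {"tx": -0.0255, "ty": 0.007, "tz": 0.002, "turn": 0.9},
  {"tx": -0.0255, "ty": 0.0075, "tz": 0.002, "turn": 0.9},
  {"tx": -0.0025, "ty": 0.017, "tz": 0, "turn": 0},
  {"tx": -0.0025, "ty": 0.017, "tz": 0, "turn": 0},
  {"tx": 0.0005, "ty": 0.01, "tz": 0, "turn": 5},
  {"tx": 0.0015, "ty": 0.01, "tz": 0, "turn": 5},
  {"tx": 0.002, "ty": 0.0095, "tz": 0, "turn": 5},
  {"tx": 0.003, "ty": 0.0095, "tz": 0, "turn": 5},
  {"tx": 0.004, "ty": 0.009, "tz": 0, "turn": 5},
  {"tx": 0.004, "ty": 0.0085, "tz": 0, "turn": 4.5},
  {"tx": 0.0045, "ty": 0.008, "tz": 0, "turn": 4.5},
  {"tx": 0.005, "ty": 0.008, "tz": 0, "turn": 4.5},
  {"tx": 0.0055, "ty": 0.0075, "tz": 0, "turn": 4.5},
  {"tx": 0, "ty": 0, "tz": 0, "turn": 0},
])

```text
time: 11.3
tcp_pos: [546.3, 6.8, 153.7]
tool_rot: [[-0.529, 0.849, 0.008], [0.849, 0.529, 0.018], [0.011, 0.017, -1.0]]
ft_force: [0.2, -0.3, -0.1]
gripper_width: 84.7
```

Run:
```python
from h import *
go((580,22,150,17,4),(600,58,150,1,4))
```

```text
at [546.3   6.8 153.7] phi 31.9 z [ 0.008  0.018 -1.   ]
{"tx":-0.0012,"ty":0.0092,"tz":0.0009,"turn":3.7},{"tx":-0.0006,"ty":0.0092,"tz":0.0009,"turn":3.7},{"tx":-0.0000,"ty":0.0093,"tz":0.0009,"turn":3.7},{"tx":0.0006,"ty":0.0092,"tz":0.0009,"turn":3.7},
{"tx":0.0071,"ty":0.0074,"tz":0.0000,"turn":4.0},{"tx":0.0076,"ty":0.0069,"tz":0.0000,"turn":4.0},{"tx":0.0081,"ty":0.0063,"tz":0.0000,"turn":4.0},{"tx":0.0085,"ty":0.0058,"tz":0.0000,"turn":4.0},
```

Call:
step_arm([
  {"tx": -0.001, "ty": 0.009, "tz": 0.001, "turn": 3.7},
  {"tx": -0.0005, "ty": 0.009, "tz": 0.001, "turn": 3.7},
  {"tx": 0, "ty": 0.009, "tz": 0.001, "turn": 3.7},
  {"tx": 0.0005, "ty": 0.009, "tz": 0.001, "turn": 3.7},
  {"tx": 0.007, "ty": 0.0075, "tz": 0, "turn": 4},
  {"tx": 0.007, "ty": 0.006, "tz": 0, "turn": 4},
  {"tx": 0.007, "ty": 0.005, "tz": 0, "turn": 4},
  {"tx": 0.007, "ty": 0.004, "tz": 0, "turn": 4},
  {"tx": 0, "ty": 0, "tz": 0, "turn": 0},
])

```text
time: 12.42
tcp_pos: [587.6, 58.4, 150.7]
tool_rot: [[-0.017, 1.0, -0.001], [1.0, 0.017, 0.017], [0.017, -0.0, -1.0]]
ft_force: [0.0, -0.0, -0.9]
gripper_width: 85.1
```

Call:
step_arm([
  {"tx": 0, "ty": 0.003, "tz": 0, "turn": 0},
  {"tx": 0, "ty": 0.003, "tz": 0, "turn": 0},
  {"tx": 0, "ty": 0.003, "tz": 0, "turn": 0},
])

```text
time: 12.8
tcp_pos: [595.6, 58.1, 150.7]
tool_rot: [[-0.02, 1.0, -0.002], [1.0, 0.02, 0.017], [0.017, -0.002, -1.0]]
ft_force: [-0.9, 0.6, -0.5]
gripper_width: 85.1
```

Call:
step_arm([
  {"tx": 0, "ty": 0.003, "tz": 0, "turn": 0},
  {"tx": 0, "ty": 0.003, "tz": 0, "turn": 0},
])

```text
time: 13.05
tcp_pos: [599.0, 58.3, 150.1]
tool_rot: [[-0.021, 1.0, -0.008], [1.0, 0.021, 0.017], [0.017, -0.008, -1.0]]
ft_force: [-3.9, 0.4, -0.1]
gripper_width: 85.2
```

Call:
step_arm([
  {"tx": 0, "ty": 0.003, "tz": 0, "turn": 0},
  {"tx": 0, "ty": 0.003, "tz": 0, "turn": 0},
])

```text
time: 13.3
tcp_pos: [603.6, 58.5, 149.4]
tool_rot: [[-0.021, 1.0, -0.012], [1.0, 0.021, 0.017], [0.018, -0.011, -1.0]]
ft_force: [-3.7, 1.5, -0.1]
gripper_width: 85.0
```

Call:
step_arm([
  {"tx": 0, "ty": 0.003, "tz": 0, "turn": 0},
  {"tx": 0, "ty": 0.003, "tz": 0, "turn": 0},
])

```text
time: 13.55
tcp_pos: [609.6, 58.6, 148.8]
tool_rot: [[-0.021, 1.0, -0.013], [1.0, 0.021, 0.017], [0.018, -0.013, -1.0]]
ft_force: [-1.7, -0.2, -0.6]
gripper_width: 84.9
```

Call:
step_arm([
  {"tx": 0, "ty": 0.003, "tz": 0, "turn": 0},
  {"tx": 0, "ty": 0.003, "tz": 0, "turn": 0},
])

```text
time: 13.8
tcp_pos: [613.2, 58.5, 149.4]
tool_rot: [[-0.021, 1.0, -0.018], [1.0, 0.021, 0.017], [0.017, -0.018, -1.0]]
ft_force: [-17.9, 0.0, 11.4]
gripper_width: 85.1
```

Call:
step_arm([
  {"tx": 0, "ty": 0.003, "tz": 0, "turn": 0},
  {"tx": 0, "ty": 0.003, "tz": 0, "turn": 0},
])

```text
time: 14.05
tcp_pos: [612.3, 58.5, 150.4]
tool_rot: [[-0.021, 0.999, -0.031], [1.0, 0.022, 0.016], [0.017, -0.03, -0.999]]
ft_force: [-12.4, -1.0, 7.2]
gripper_width: 84.9
```

Call:
step_arm([
  {"tx": 0, "ty": 0.003, "tz": 0, "turn": 0},
  {"tx": 0, "ty": 0.003, "tz": 0, "turn": 0},
])

```text
time: 14.3
tcp_pos: [611.6, 58.5, 151.3]
tool_rot: [[-0.021, 0.999, -0.043], [1.0, 0.022, 0.016], [0.017, -0.042, -0.999]]
ft_force: [-13.6, -1.0, 8.0]
gripper_width: 85.0
```

Run:
```python
from h import *
go((450,50,150,1,4),(450,-170,120,91,9),(650,-175,105,91,5))
```

```text
at [611.6  58.5 151.3] phi 1.3 z [-0.043  0.016 -0.999]
{"tx":-0.0012,"ty":-0.0404,"tz":0.0003,"turn":0.1},{"tx":-0.0013,"ty":-0.0404,"tz":0.0003,"turn":0.1},{"tx":-0.0013,"ty":-0.0404,"tz":0.0003,"turn":0.1},{"tx":-0.0014,"ty":-0.0404,"tz":0.0003,"turn":0.1},
{"tx":-0.0244,"ty":-0.0004,"tz":0.0033,"turn":-10.0},{"tx":-0.0240,"ty":-0.0047,"tz":0.0033,"turn":-10.0},{"tx":-0.0228,"ty":-0.0088,"tz":0.0033,"turn":-10.0},{"tx":-0.0210,"ty":-0.0126,"tz":0.0033,"turn":-10.0},{"tx":-0.0184,"ty":-0.0160,"tz":0.0033,"turn":-10.0},{"tx":-0.0154,"ty":-0.0190,"tz":0.0033,"turn":-10.0},{"tx":-0.0119,"ty":-0.0214,"tz":0.0033,"turn":-10.0},{"tx":-0.0080,"ty":-0.0231,"tz":0.0033,"turn":-10.0},{"tx":-0.0038,"ty":-0.0241,"tz":0.0033,"turn":-10.0},
{"tx":-0.0400,"ty":-0.0017,"tz":0.0030,"turn":-0.0},{"tx":-0.0400,"ty":-0.0017,"tz":0.0030,"turn":-0.0},{"tx":-0.0400,"ty":-0.0017,"tz":0.0030,"turn":-0.0},{"tx":-0.0400,"ty":-0.0017,"tz":0.0030,"turn":-0.0},{"tx":-0.0400,"ty":-0.0017,"tz":0.0030,"turn":-0.0},
```

Call:
step_arm([
  {"tx": 0, "ty": -0.04, "tz": 0, "turn": 0},
  {"tx": 0, "ty": -0.04, "tz": 0, "turn": 0},
  {"tx": 0, "ty": -0.04, "tz": 0, "turn": 0},
  {"tx": 0, "ty": -0.04, "tz": 0, "turn": 0},
  {"tx": -0.0245, "ty": -0.0005, "tz": 0.003, "turn": -10},
  {"tx": -0.024, "ty": -0.005, "tz": 0.003, "turn": -10},
  {"tx": -0.023, "ty": -0.009, "tz": 0.003, "turn": -10},
  {"tx": -0.021, "ty": -0.0125, "tz": 0.003, "turn": -10},
  {"tx": -0.0185, "ty": -0.016, "tz": 0.003, "turn": -10},
  {"tx": -0.0155, "ty": -0.019, "tz": 0.003, "turn": -10},
  {"tx": -0.012, "ty": -0.0215, "tz": 0.003, "turn": -10},
  {"tx": -0.008, "ty": -0.023, "tz": 0.003, "turn": -10},
  {"tx": -0.004, "ty": -0.024, "tz": 0.003, "turn": -10},
  {"tx": 0, "ty": 0, "tz": 0, "turn": 0},
])

```text
time: 16.05
tcp_pos: [479.8, -179.4, 136.7]
tool_rot: [[-0.997, -0.071, 0.012], [-0.071, 0.998, 0.003], [-0.012, 0.002, -1.0]]
ft_force: [0.1, 0.3, -0.2]
gripper_width: 85.1
```

Run:
```python
from h import *
go((650,-175,105,91,5))
t=snap("top")['img'][60:230,230:450,::-1];s=snap("side")['img'][90:290,225:385,::-1]
a=cv2.resize(t,None,fx=2,fy=2);b=cv2.resize(s,None,fx=2,fy=2)
c=np.zeros((400,a.shape[1]+b.shape[1],3),np.uint8);c[:a.shape[0],:a.shape[1]]=a;c[:b.shape[0],a.shape[1]:]=b
cv2.imwrite("pics/c3.png",c)
```

```text
at [ 479.8 -179.4  136.7] phi 94.0 z [ 0.012  0.003 -1.   ]
{"tx":-0.0340,"ty":-0.0015,"tz":0.0063,"turn":0.6},{"tx":-0.0340,"ty":-0.0012,"tz":0.0063,"turn":0.6},{"tx":-0.0340,"ty":-0.0008,"tz":0.0063,"turn":0.6},{"tx":-0.0340,"ty":-0.0004,"tz":0.0063,"turn":0.6},{"tx":-0.0340,"ty":-0.0001,"tz":0.0063,"turn":0.6},
```

View pics/c3.png

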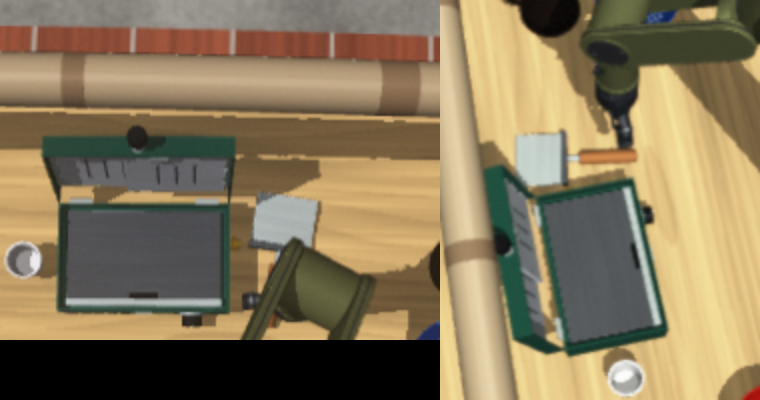

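Run:
```python
from h import *
t=snap("top");s=snap("side")
# side view: fork outer plate end (rounded) around crop (608,50); front tip crop (583,45)
S=lambda u,v:((u-440)/2+225,v/2+90)
T=lambda u,v:(u/2+230,v/2+60)
for z in(300,350,400,450): print(z,"side ctr",plane(s,S(609,50),z).round(0),"side front",plane(s,S(583,42),z).round(0),"top front",plane(t,T(296,240),z).round(0),plane(t,T(355,268),z).round(0))
```

```text
300 side ctr [ 476. -246.  300.] side front [ 518. -270.  300.] top front [ 562. -179.  300.] [ 522. -267.  300.]
350 side ctr [ 481. -218.  350.] side front [ 521. -241.  350.] top front [ 555. -172.  350.] [ 517. -258.  350.]
400 side ctr [ 486. -190.  400.] side front [ 525. -212.  400.] top front [ 549. -166.  400.] [ 512. -248.  400.]
450 side ctr [ 491. -162.  450.] side front [ 528. -183.  450.] top front [ 542. -160.  450.] [ 507. -238.  450.]
```

The picture shows both leaves folded in the lid, with slots visible at (85–195,170). The wrist sits about 350 mm above the TCP, so the beam rules out an upright reach behind the lid. I'll test in free air, high up, whether overreaching tilts the tool.

Call:
step_arm([
  {"tx": 0, "ty": 0.03, "tz": -0.06, "turn": 0},
  {"tx": 0, "ty": 0.04, "tz": -0.06, "turn": 0},
  {"tx": 0, "ty": 0.04, "tz": -0.06, "turn": 0},
  {"tx": 0, "ty": 0.04, "tz": -0.06, "turn": 0},
  {"tx": 0, "ty": 0, "tz": -0.06, "turn": 0},
  {"tx": -0.03, "ty": 0, "tz": -0.06, "turn": 0},
  {"tx": -0.05, "ty": 0, "tz": -0.06, "turn": 0},
  {"tx": -0.05, "ty": 0, "tz": -0.06, "turn": 0},
])

```text
time: 17.25
tcp_pos: [566.5, -29.8, 567.4]
tool_rot: [[-0.997, -0.071, 0.008], [-0.071, 0.997, 0.01], [-0.009, 0.009, -1.0]]
ft_force: [1.3, -0.1, 0.7]
gripper_width: 85.0
```

Call:
step_arm([
  {"tx": -0.06, "ty": 0, "tz": -0.02, "turn": 0},
  {"tx": -0.06, "ty": 0, "tz": -0.02, "turn": 0},
  {"tx": -0.06, "ty": 0, "tz": -0.02, "turn": 0},
])

```text
time: 17.62
tcp_pos: [716.9, -13.9, 611.3]
tool_rot: [[-0.997, -0.071, 0.038], [-0.071, 0.997, 0.009], [-0.039, 0.006, -0.999]]
ft_force: [54.3, -2.9, 16.6]
gripper_width: 85.1
```

Run:
```python
from h import *
go();print(readout.read_state()['joint_pos'].round(2))
```

```text
at [716.9 -13.9 611.3] phi 94.1 z [ 0.038  0.009 -0.999]
[-0.08  0.57  0.14  0.02  2.39 -1.71]
```

Call:
step_arm([
  {"tx": -0.02, "ty": 0, "tz": 0, "turn": 0},
  {"tx": -0.02, "ty": 0, "tz": 0, "turn": 0},
  {"tx": -0.02, "ty": 0, "tz": 0, "turn": 0},
  {"tx": -0.02, "ty": 0, "tz": 0, "turn": 0},
])

```text
time: 18.12
tcp_pos: [767.1, -4.7, 577.2]
tool_rot: [[-0.995, -0.072, 0.073], [-0.072, 0.997, 0.009], [-0.073, 0.004, -0.997]]
ft_force: [-0.1, 0.3, 0.4]
gripper_width: 85.2
```

Run:
```python
from h import *
go();print(readout.read_state()['joint_pos'].round(3))
```

```text
at [767.1  -4.7 577.2] phi 94.1 z [ 0.073  0.009 -0.997]
[-0.068  0.615  0.143  0.019  2.311 -1.697]
```

Call:
step_arm([
  {"tx": -0.02, "ty": 0, "tz": -0.03, "turn": 0},
  {"tx": -0.03, "ty": 0, "tz": -0.04, "turn": 0},
  {"tx": -0.03, "ty": 0, "tz": -0.04, "turn": 0},
  {"tx": -0.03, "ty": 0, "tz": -0.04, "turn": 0},
])

```text
time: 18.62
tcp_pos: [758.1, 2.3, 634.0]
tool_rot: [[-0.978, -0.07, 0.197], [-0.07, 0.998, 0.009], [-0.197, -0.005, -0.98]]
ft_force: [-0.7, -0.5, 0.7]
gripper_width: 85.2
```

Run:
```python
from h import *
go();print(readout.read_state()['joint_pos'].round(3))
```

```text
at [758.1   2.3 634. ] phi 94.0 z [ 0.197  0.009 -0.98 ]
[-0.063  0.545  0.143  0.028  2.257 -1.685]
```

Run:
```python
from h import *
st=[(574.6,230.4,.3076,1.5077,1.3284),(767.1,577.2,.615,.143,2.311),(758.1,634,.545,.143,2.257),(717,611.3,.57,.14,2.39)]
A=[];b=[]
for r,z,a,c,e in st:
    f=a+c;t=a+c+e
    A+= [[1,0,np.sin(a),np.sin(f),np.sin(t)],[0,1,np.cos(a),np.cos(f),np.cos(t)]];b+=[r,z]
A=np.array(A);b=np.array(b);x,_,rk,sv=np.linalg.lstsq(A,b,rcond=None);print(x.round(1),sv.round(2),(A@x-b).round(1))
def ik(r,z,a):  # a tilt
    t=np.pi-a;wr=r-x[0]-x[4]*np.sin(t);wz=z-x[1]-x[4]*np.cos(t);d=np.hypot(wr,wz)
    c=(d*d-x[2]**2-x[3]**2)/(2*x[2]*x[3]); q3=np.arccos(np.clip(c,-1,1)); q2=np.arctan2(wr,wz)-np.arctan2(x[3]*np.sin(q3),x[2]+x[3]*np.cos(q3))
    return np.round([q2,q3,t-q2-q3,c],2)
for P in((712,273),(640,282),(560,260),(500,210),(460,160),(438,85)):
    for a in(0,.2,.35): print(P,a,ik(*P,a))
```

```text
[-233.6 -135.1 1091.2  498.3  551.6] [3.66 2.43 0.8  0.17 0.07] [  4.5   2.3  11.4  -9.3  -1.9   8.  -14.   -0.9]
(712, 273) 0 [0.42 1.22 1.5  0.35]
(712, 273) 0.2 [0.32 1.42 1.2  0.15]
(712, 273) 0.35 [ 0.26  1.58  0.96 -0.01]
(640, 282) 0 [0.35 1.33 1.46 0.24]
(640, 282) 0.2 [0.26 1.51 1.17 0.06]
(640, 282) 0.35 [ 0.19  1.66  0.94 -0.09]
(560, 260) 0 [0.28 1.49 1.37 0.08]
(560, 260) 0.2 [ 0.19  1.66  1.09 -0.09]
(560, 260) 0.35 [ 0.12  1.79  0.87 -0.22]
(500, 210) 0 [ 0.24  1.66  1.24 -0.09]
(500, 210) 0.2 [ 0.15  1.82  0.97 -0.24]
(500, 210) 0.35 [ 0.09  1.94  0.76 -0.37]
(460, 160) 0 [ 0.23  1.79  1.12 -0.22]
(460, 160) 0.2 [ 0.14  1.95  0.86 -0.37]
(460, 160) 0.35 [ 0.08  2.07  0.64 -0.48]
(438, 85) 0 [ 0.24  1.94  0.96 -0.36]
(438, 85) 0.2 [ 0.16  2.1   0.68 -0.5 ]
(438, 85) 0.35 [ 0.11  2.22  0.45 -0.61]
```

Call:
step_arm([
  {"tx": -0.03, "ty": 0, "tz": -0.04, "turn": 0.7},
  {"tx": -0.03, "ty": 0, "tz": -0.04, "turn": 0.7},
  {"tx": -0.03, "ty": 0, "tz": -0.04, "turn": 0.7},
  {"tx": -0.02, "ty": 0, "tz": -0.02, "turn": 0.7},
])

```text
time: 19.12
tcp_pos: [742.9, 6.9, 693.8]
tool_rot: [[-0.948, -0.019, 0.319], [-0.016, 1.0, 0.01], [-0.319, 0.004, -0.948]]
ft_force: [-0.4, -0.1, -0.7]
gripper_width: 85.2
```

Run:
```python
from h import *
go();print(readout.read_state()['joint_pos'].round(3))
```

```text
at [742.9   6.9 693.8] phi 91.1 z [ 0.319  0.01  -0.948]
[-0.063  0.471  0.143  0.037  2.203 -1.625]
```

Call:
step_arm([
  {"tx": -0.02, "ty": 0, "tz": -0.03, "turn": 0},
  {"tx": 0, "ty": 0, "tz": 0, "turn": 0},
])

```text
time: 19.38
tcp_pos: [736.1, 6.8, 708.0]
tool_rot: [[-0.939, -0.018, 0.343], [-0.016, 1.0, 0.01], [-0.343, 0.004, -0.939]]
ft_force: [0.9, 0.6, -0.1]
gripper_width: 84.8
```

```bash
cat >> h.py <<'E'
def gt(*wps):
    s=readout.read_state(); R=s['tool_rot']; p=s['tcp_pos']; print("at",p.round(1),"z",R[:,2].round(3),"y",R[:,1].round(3),s['joint_pos'].round(2))
    for x,y,z,n in wps:
        d=R.T@(np.array([x,y,z])-p)/n; print(n,"x",(d/1e3).round(4)); p=np.array([x,y,z])
E
python3 - <<'E'
from h import *
gt((600,50,690,4),(600,64,580,3),(674,64,385,5),(714,64,273,4))
E
```

```text
at [736.1   6.8 708. ] z [ 0.343  0.01  -0.939] y [-0.018  1.     0.004] [-0.06  0.45  0.14  0.04  2.2  -1.62]
4 x [ 0.0333  0.0114 -0.0073]
3 x [0.0125 0.0045 0.0345]
5 x [-0.0005 -0.0004  0.0417]
4 x [ 0.0002 -0.0003  0.0297]
```

Call:
step_arm([
  {"tx": 0.033, "ty": 0.0115, "tz": -0.007, "turn": 0},
  {"tx": 0.033, "ty": 0.0115, "tz": -0.007, "turn": 0},
  {"tx": 0.033, "ty": 0.0115, "tz": -0.007, "turn": 0},
  {"tx": 0.033, "ty": 0.0115, "tz": -0.007, "turn": 0},
  {"tx": 0.0125, "ty": 0.0045, "tz": 0.035, "turn": 0},
  {"tx": 0.0125, "ty": 0.0045, "tz": 0.035, "turn": 0},
  {"tx": 0.0125, "ty": 0.0045, "tz": 0.035, "turn": 0},
  {"tx": 0, "ty": 0, "tz": 0, "turn": 0},
])

```text
time: 20.38
tcp_pos: [601.0, 65.2, 564.5]
tool_rot: [[-0.944, -0.018, 0.331], [-0.015, 1.0, 0.01], [-0.331, 0.004, -0.944]]
ft_force: [-0.2, -0.6, 0.7]
gripper_width: 85.1
```

Run:
```python
from h import *
gt((674,64,385,5),(714,64,273,4))
```

```text
at [601.   65.2 564.5] z [ 0.331  0.01  -0.944] y [-0.018  1.     0.004] [ 0.04  0.09  1.04 -0.    1.67 -1.55]
5 x [-0.0019 -0.0007  0.0387]
4 x [-0.0002 -0.0003  0.0297]
```

Call:
step_arm([
  {"tx": -0.002, "ty": -0.0005, "tz": 0.038, "turn": 0},
  {"tx": -0.002, "ty": -0.0005, "tz": 0.038, "turn": 0},
  {"tx": -0.002, "ty": -0.0005, "tz": 0.038, "turn": 0},
  {"tx": -0.002, "ty": -0.0005, "tz": 0.038, "turn": 0},
  {"tx": -0.002, "ty": -0.0005, "tz": 0.034, "turn": 0},
  {"tx": 0, "ty": 0, "tz": 0, "turn": 0},
])

```text
time: 21.12
tcp_pos: [686.0, 63.4, 403.7]
tool_rot: [[-0.936, -0.017, 0.353], [-0.014, 1.0, 0.009], [-0.353, 0.004, -0.936]]
ft_force: [-0.9, -0.0, -0.7]
gripper_width: 85.0
```

Run:
```python
from h import *
gt((714,64,273,6))
t=snap("top")['img'][70:230,220:400,::-1];s=snap("side")['img'][130:290,215:385,::-1];w=snap("wrist")['img'][:,:,::-1]
a=cv2.resize(t,None,fx=2,fy=2);b=cv2.resize(s,None,fx=2,fy=2);w=cv2.resize(w,(400,250))
c=np.zeros((590,710,3),np.uint8);c[:320,:360]=a;c[:320,360:700]=b;c[330:580,:400]=w
cv2.imwrite("pics/c4.png",c)
```

```text
at [686.   63.4 403.7] z [ 0.353  0.009 -0.936] y [-0.017  1.     0.004] [ 0.03  0.21  1.28 -0.    1.29 -1.55]
6 x [ 0.0033 -0.0001  0.022 ]
```

View pics/c4.png

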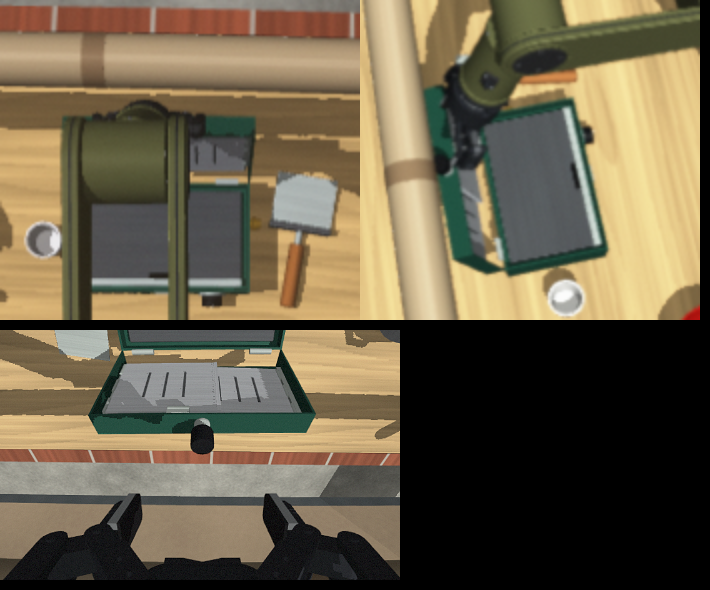

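The wrist view shows both leaves folded under the clip at (178,410), with the knob at (202,437) centred between the fingers. I'll go in on the knob.

Call:
step_arm([
  {"tx": 0.0025, "ty": 0, "tz": 0.022, "turn": 0},
  {"tx": 0.0025, "ty": 0, "tz": 0.022, "turn": 0},
  {"tx": 0.0025, "ty": 0, "tz": 0.022, "turn": 0},
  {"tx": 0.0025, "ty": 0, "tz": 0.022, "turn": 0},
  {"tx": 0.0025, "ty": 0, "tz": 0.02, "turn": 0},
  {"tx": 0, "ty": 0, "tz": 0, "turn": 0},
])

```text
time: 22.02
tcp_pos: [721.5, 65.0, 323.6]
tool_rot: [[-0.921, -0.018, 0.389], [-0.014, 1.0, 0.011], [-0.389, 0.004, -0.921]]
ft_force: [-0.3, -0.6, 0.4]
gripper_width: 85.3
```

Run:
```python
from h import *
gt((717,64,273,2)); s=snap("wrist");print(proj(s,(712,64,290)))
```

```text
at [721.5  65.  323.6] z [ 0.389  0.011 -0.921] y [-0.018  1.     0.004] [ 0.03  0.27  1.39 -0.    1.07 -1.55]
2 x [ 0.0119 -0.0006  0.0224]
[319.24314984 203.69611926]
```

Call:
step_arm([
  {"tx": 0.01, "ty": 0, "tz": 0.016, "turn": 0},
  {"tx": 0.01, "ty": 0, "tz": 0.016, "turn": 0},
  {"tx": 0.004, "ty": 0, "tz": 0.012, "turn": 0},
  {"tx": 0, "ty": 0, "tz": 0, "turn": 0},
])

```text
time: 22.58
tcp_pos: [721.9, 65.5, 286.6]
tool_rot: [[-0.913, -0.018, 0.408], [-0.014, 1.0, 0.012], [-0.408, 0.005, -0.913]]
ft_force: [-0.5, 0.2, 0.1]
gripper_width: 84.9
```

Run:
```python
from h import *
gt((717,64,273,2))
```

```text
at [721.9  65.5 286.6] z [ 0.408  0.012 -0.913] y [-0.018  1.     0.005] [ 0.03  0.29  1.47 -0.    0.96 -1.55]
2 x [ 0.005  -0.0007  0.0052]
```

Call:
step_arm([
  {"tx": 0.005, "ty": 0, "tz": 0.008, "turn": 0},
  {"tx": 0.004, "ty": 0, "tz": 0.006, "turn": 0},
  {"tx": 0, "ty": 0, "tz": 0, "turn": 0},
])

```text
time: 22.95
tcp_pos: [720.6, 65.6, 271.7]
tool_rot: [[-0.911, -0.018, 0.412], [-0.014, 1.0, 0.012], [-0.412, 0.005, -0.911]]
ft_force: [-0.6, -0.2, -0.2]
gripper_width: 84.9
```

Call:
step_arm([
  {"tx": 0, "ty": 0, "tz": 0, "turn": 0},
  {"tx": 0, "ty": 0, "tz": 0, "turn": 0},
  {"tx": 0, "ty": 0, "tz": 0, "turn": 0},
  {"tx": 0, "ty": 0, "tz": 0, "turn": 0},
  {"tx": 0, "ty": 0, "tz": 0, "turn": 0},
  {"tx": 0, "ty": 0, "tz": 0, "turn": 0},
], grip=0.02, newtons=40)

```text
time: 23.7
tcp_pos: [720.9, 64.3, 272.6]
tool_rot: [[-0.911, -0.018, 0.412], [-0.015, 1.0, 0.01], [-0.412, 0.003, -0.911]]
ft_force: [-0.4, -1.0, 0.7]
gripper_width: 28.4
```

Run:
```python
from h import *
s=snap("wrist");cv2.imwrite("pics/w5.png",s['img'][:,:,::-1]); print(proj(s,(712,64,290)))
gt()
# arc waypoints for TCP given current offset to nominal knob at 1.8
s=readout.read_state();p=s['tcp_pos'];k0=lidpt((-214,0,17),(552,60.6),.022,1.8);off=p-k0;print("off",off.round(1))
R=s['tool_rot'];prev=k0
for th in np.arange(1.7,-.01,-.1):
    k=lidpt((-214,0,17),(552,60.6),.022,th);print(round(th,1),(k+off).round(0),((R.T@(k-prev))/1e3).round(4));prev=k
```

```text
[320.31843028 286.09078617]
at [720.9  64.3 272.5] z [ 0.412  0.01  -0.911] y [-0.018  1.     0.003] [ 0.03  0.3   1.5  -0.    0.92 -1.55]
off [  8.8   0.1 -17. ]
1.7 [700.  64. 278.] [ 0.0166 -0.0001 -0.0136]
1.6 [679.  63. 281.] [ 0.0179 -0.0001 -0.0118]
1.5 [658.  63. 283.] [ 0.019  -0.0001 -0.01  ]
1.4 [636.  62. 282.] [ 0.0199 -0.0001 -0.008 ]
1.3 [615.  62. 279.] [ 0.0206 -0.0001 -0.006 ]
1.2 [594.  61. 274.] [ 0.0211 -0.0001 -0.0039]
1.1 [574.  61. 266.] [ 0.0214 -0.0001 -0.0018]
1.0 [554.  61. 257.] [ 0.0215 -0.0001  0.0004]
0.9 [536.  60. 246.] [ 0.0213 -0.0001  0.0025]
0.8 [519.  60. 233.] [ 0.021  -0.0001  0.0046]
0.7 [503.  59. 219.] [ 0.0204 -0.0001  0.0067]
0.6 [489.  59. 203.] [ 0.0196 -0.0001  0.0087]
0.5 [476.  59. 186.] [ 0.0187 -0.0001  0.0106]
0.4 [465.  59. 167.] [ 0.0175 -0.0001  0.0124]
0.3 [456.  58. 147.] [ 0.0162 -0.0001  0.0141]
0.2 [449.  58. 127.] [ 0.0147 -0.0001  0.0156]
0.1 [445.  58. 106.] [ 0.0131 -0.0001  0.017 ]
-0.0 [442.  58.  85.] [ 0.0113 -0.0001  0.0182]
```

View pics/w5.png

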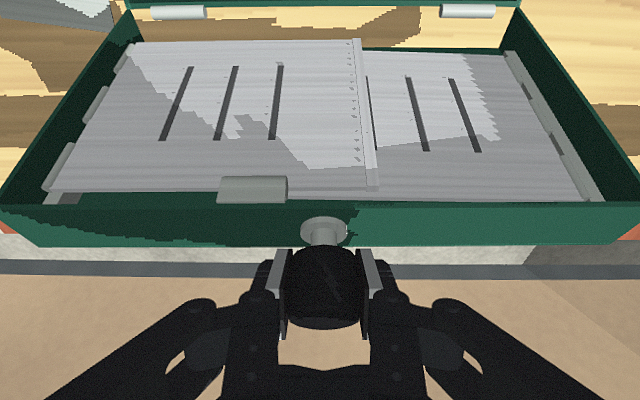

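The knob at (322,285) is pinched between the pads, and the right leaf sits under the clip at (252,190). I'll bring the lid forward.

Call:
step_arm([
  {"tx": 0.0062, "ty": 0, "tz": -0.005, "turn": 0},
  {"tx": 0.0063, "ty": 0, "tz": -0.005, "turn": 0},
  {"tx": 0.0065, "ty": 0, "tz": -0.0047, "turn": 0},
  {"tx": 0.0067, "ty": 0, "tz": -0.0044, "turn": 0},
  {"tx": 0.0068, "ty": 0, "tz": -0.0042, "turn": 0},
  {"tx": 0.007, "ty": 0, "tz": -0.004, "turn": 0},
])

```text
time: 24.5
tcp_pos: [672.3, 63.2, 281.5]
tool_rot: [[-0.91, -0.018, 0.415], [-0.015, 1.0, 0.009], [-0.415, 0.002, -0.91]]
ft_force: [2.1, -1.6, -3.8]
gripper_width: 28.8
```

```bash
cat >> h.py <<'E'
def arc(dth=.1,n=6):
    s=readout.read_state();p=s['tcp_pos'];R=s['tool_rot'];g=p-19*R[:,2]
    O=lidpt((0,0,0),(552,60.6),.022,0);th=np.arctan2(g[2]-O[2],O[0]-g[0])+np.arctan2(17,214)*-1
    th=np.arctan2(g[2]-O[2],O[0]-g[0])-np.arctan2(17,214)
    rad=np.hypot(g[2]-O[2],g[0]-O[0]);print("th~",round(th,3),"rad",round(rad,1),"(214.7) g",g.round(1),"z",R[:,2].round(3),"j",s['joint_pos'].round(2),"w",round(s['gripper_width'],1))
    prev=lidpt((-214,0,17),(552,60.6),.022,th)
    for i in range(n):
        th-=dth;k=lidpt((-214,0,17),(552,60.6),.022,th);print(round(th,2),(R.T@(k-prev)/1e3).round(4));prev=k
E
python3 -c "
from h import *
arc()"
```

```text
th~ 1.573 rad 214.5 (214.7) g [664.5  63.  298.7] z [ 0.415  0.009 -0.91 ] j [ 0.03  0.22  1.59 -0.01  0.91 -1.55] w 28.8
1.47 [ 0.0192 -0.0001 -0.0095]
1.37 [ 0.0201 -0.0001 -0.0076]
1.27 [ 0.0207 -0.0001 -0.0055]
1.17 [ 0.0212 -0.0001 -0.0034]
1.07 [ 0.0214 -0.0001 -0.0013]
0.97 [ 0.0214 -0.0001  0.0009]
```

Call:
step_arm([
  {"tx": 0.0064, "ty": 0, "tz": -0.0034, "turn": 0},
  {"tx": 0.0064, "ty": 0, "tz": -0.0032, "turn": 0},
  {"tx": 0.0065, "ty": 0, "tz": -0.003, "turn": 0},
  {"tx": 0.0067, "ty": 0, "tz": -0.0027, "turn": 0},
  {"tx": 0.0067, "ty": 0, "tz": -0.0025, "turn": 0},
  {"tx": 0.0068, "ty": 0, "tz": -0.0023, "turn": 0},
  {"tx": 0.0069, "ty": 0, "tz": -0.002, "turn": 0},
  {"tx": 0.0069, "ty": 0, "tz": -0.0018, "turn": 0},
])

```text
time: 25.5
tcp_pos: [610.0, 61.8, 277.1]
tool_rot: [[-0.911, -0.017, 0.413], [-0.015, 1.0, 0.009], [-0.413, 0.002, -0.911]]
ft_force: [2.7, -2.8, -5.4]
gripper_width: 28.9
```

```bash
python3 -c "
from h import *
arc()"
```

```text
th~ 1.281 rad 214.2 (214.7) g [602.1  61.7 294.4] z [ 0.413  0.009 -0.911] j [ 0.04  0.13  1.71 -0.01  0.87 -1.55] w 28.9
1.18 [ 0.0212 -0.0001 -0.0035]
1.08 [ 0.0214 -0.0001 -0.0014]
0.98 [ 0.0214 -0.0001  0.0008]
0.88 [ 0.0213 -0.0001  0.0029]
0.78 [ 0.0209 -0.0001  0.005 ]
0.68 [ 0.0203 -0.0001  0.0071]
```

Call:
step_arm([
  {"tx": 0.007, "ty": 0, "tz": -0.0014, "turn": 0},
  {"tx": 0.007, "ty": 0, "tz": -0.0012, "turn": 0},
  {"tx": 0.007, "ty": 0, "tz": -0.001, "turn": 0},
  {"tx": 0.0071, "ty": 0, "tz": -0.0007, "turn": 0},
  {"tx": 0.0071, "ty": 0, "tz": -0.0005, "turn": 0},
  {"tx": 0.0071, "ty": 0, "tz": -0.0003, "turn": 0},
  {"tx": 0.0071, "ty": 0, "tz": 0, "turn": 0},
  {"tx": 0.0071, "ty": 0, "tz": 0.0003, "turn": 0},
  {"tx": 0.0071, "ty": 0, "tz": 0.0005, "turn": 0},
])

```text
time: 26.62
tcp_pos: [546.3, 60.5, 253.1]
tool_rot: [[-0.91, -0.017, 0.413], [-0.015, 1.0, 0.008], [-0.413, 0.001, -0.911]]
ft_force: [4.6, -3.6, -6.1]
gripper_width: 28.9
```

```bash
python3 -c "
from h import *
arc()"
```

```text
th~ 0.962 rad 214.8 (214.7) g [538.5  60.3 270.4] z [ 0.413  0.008 -0.911] j [ 0.04  0.06  1.86 -0.01  0.79 -1.54] w 28.9
0.86 [ 0.0212 -0.0001  0.0033]
0.76 [ 0.0208 -0.0001  0.0054]
0.66 [ 0.0201 -0.0001  0.0074]
0.56 [ 0.0193 -0.0001  0.0094]
0.46 [ 0.0183 -0.0001  0.0113]
0.36 [ 0.017  -0.0001  0.013 ]
```

Call:
step_arm([
  {"tx": 0.0071, "ty": 0, "tz": 0.0009, "turn": 0},
  {"tx": 0.0071, "ty": 0, "tz": 0.0011, "turn": 0},
  {"tx": 0.007, "ty": 0, "tz": 0.0013, "turn": 0},
  {"tx": 0.007, "ty": 0, "tz": 0.0016, "turn": 0},
  {"tx": 0.0069, "ty": 0, "tz": 0.0018, "turn": 0},
  {"tx": 0.0069, "ty": 0, "tz": 0.002, "turn": 0},
  {"tx": 0.0068, "ty": 0, "tz": 0.0023, "turn": 0},
  {"tx": 0.0067, "ty": 0, "tz": 0.0025, "turn": 0},
  {"tx": 0.0066, "ty": 0, "tz": 0.0027, "turn": 0},
])

```text
time: 27.75
tcp_pos: [496.5, 59.4, 214.3]
tool_rot: [[-0.906, -0.017, 0.422], [-0.015, 1.0, 0.008], [-0.422, 0.001, -0.907]]
ft_force: [3.0, -3.9, -4.1]
gripper_width: 29.0
```

```bash
python3 -c "
from h import *
arc()"
```

```text
th~ 0.667 rad 215.9 (214.7) g [488.5  59.2 231.5] z [ 0.422  0.008 -0.907] j [ 0.04  0.03  2.01 -0.02  0.66 -1.54] w 29.0
0.57 [ 0.0194 -0.0001  0.0091]
0.47 [ 0.0184 -0.0001  0.011 ]
0.37 [ 0.0172 -0.0001  0.0128]
0.27 [ 0.0159 -0.0001  0.0144]
0.17 [ 0.0143 -0.      0.016 ]
0.07 [ 0.0127 -0.      0.0173]
```

Call:
step_arm([
  {"tx": 0.0066, "ty": 0, "tz": 0.0028, "turn": 0},
  {"tx": 0.0065, "ty": 0, "tz": 0.003, "turn": 0},
  {"tx": 0.0064, "ty": 0, "tz": 0.0032, "turn": 0},
  {"tx": 0.0063, "ty": 0, "tz": 0.0035, "turn": 0},
  {"tx": 0.0061, "ty": 0, "tz": 0.0037, "turn": 0},
  {"tx": 0.006, "ty": 0, "tz": 0.0039, "turn": 0},
  {"tx": 0.0058, "ty": 0, "tz": 0.0041, "turn": 0},
])

```text
time: 28.62
tcp_pos: [464.2, 58.7, 170.9]
tool_rot: [[-0.907, -0.017, 0.421], [-0.015, 1.0, 0.008], [-0.421, 0.001, -0.907]]
ft_force: [1.2, -5.6, -2.8]
gripper_width: 28.8
```

```bash
python3 -c "
from h import *
arc()"
```

```text
th~ 0.416 rad 216.9 (214.7) g [456.2  58.5 188.2] z [ 0.421  0.008 -0.907] j [ 0.04  0.05  2.14 -0.02  0.52 -1.53] w 28.8
0.32 [ 0.0165 -0.0001  0.0137]
0.22 [ 0.0151 -0.0001  0.0153]
0.12 [ 0.0135 -0.      0.0167]
0.02 [ 0.0118 -0.      0.0179]
-0.08 [ 0.0099 -0.      0.019 ]
-0.18 [ 0.008  -0.      0.0199]
```

Call:
step_arm([
  {"tx": 0.0055, "ty": -0.0003, "tz": 0.0045, "turn": 0},
  {"tx": 0.0053, "ty": -0.0003, "tz": 0.0047, "turn": 0},
  {"tx": 0.0051, "ty": -0.0003, "tz": 0.0048, "turn": 0},
  {"tx": 0.005, "ty": -0.0003, "tz": 0.005, "turn": 0},
  {"tx": 0.0048, "ty": -0.0003, "tz": 0.0052, "turn": 0},
  {"tx": 0.0046, "ty": -0.0003, "tz": 0.0053, "turn": 0},
])

```text
time: 29.38
tcp_pos: [445.9, 58.2, 127.8]
tool_rot: [[-0.908, -0.017, 0.418], [-0.014, 1.0, 0.011], [-0.418, 0.004, -0.909]]
ft_force: [-1.0, 2.6, -0.8]
gripper_width: 28.8
```

```bash
python3 -c "
from h import *
arc()"
```

```text
th~ 0.2 rad 217.5 (214.7) g [437.9  58.  145. ] z [ 0.418  0.011 -0.909] j [ 0.04  0.11  2.24 -0.02  0.36 -1.53] w 28.8
0.1 [ 0.0132 -0.0001  0.0169]
0.0 [ 0.0114 -0.0001  0.0182]
-0.1 [ 0.0095 -0.0001  0.0192]
-0.2 [ 0.0076 -0.0001  0.0201]
-0.3 [ 0.0055 -0.0001  0.0207]
-0.4 [ 0.0034 -0.0001  0.0212]
```

Call:
step_arm([
  {"tx": 0.0032, "ty": 0, "tz": 0.0045, "turn": 0},
  {"tx": 0.003, "ty": 0, "tz": 0.0045, "turn": 0},
  {"tx": 0.003, "ty": 0, "tz": 0.0045, "turn": 0},
  {"tx": 0.003, "ty": 0, "tz": 0.0045, "turn": 0},
])

```text
time: 29.88
tcp_pos: [440.3, 58.1, 103.8]
tool_rot: [[-0.91, -0.017, 0.414], [-0.014, 1.0, 0.01], [-0.414, 0.003, -0.91]]
ft_force: [-2.4, 0.3, -0.5]
gripper_width: 28.8
```

```bash
python3 -c "
from h import *
arc(n=3)"
```

```text
th~ 0.087 rad 217.6 (214.7) g [432.4  57.9 121.1] z [ 0.414  0.01  -0.91 ] j [ 0.04  0.16  2.28 -0.03  0.27 -1.52] w 28.8
-0.01 [ 0.0111 -0.0001  0.0184]
-0.11 [ 0.0092 -0.0001  0.0194]
-0.21 [ 0.0072 -0.0001  0.0202]
```

Call:
step_arm([
  {"tx": 0.0018, "ty": 0, "tz": 0.0037, "turn": 0},
  {"tx": 0.0018, "ty": 0, "tz": 0.0037, "turn": 0},
  {"tx": 0.0016, "ty": 0, "tz": 0.0035, "turn": 0},
  {"tx": 0.0013, "ty": 0, "tz": 0.003, "turn": 0},
])

```text
time: 30.38
tcp_pos: [438.2, 58.1, 86.4]
tool_rot: [[-0.912, -0.017, 0.411], [-0.015, 1.0, 0.01], [-0.411, 0.003, -0.912]]
ft_force: [-3.5, 0.1, -1.3]
gripper_width: 28.9
```

```bash
python3 -c "
from h import *
arc(n=1)"
```

```text
th~ 0.007 rad 217.4 (214.7) g [430.4  57.9 103.7] z [ 0.411  0.01  -0.912] j [ 0.04  0.2   2.31 -0.04  0.21 -1.51] w 28.9
-0.09 [ 0.0095 -0.0001  0.0192]
```

Close to shut. I'll lower in small steps until it makes contact.

Call:
step_arm([
  {"tx": 0.0008, "ty": 0, "tz": 0.0018, "turn": 0},
  {"tx": 0.0008, "ty": 0, "tz": 0.0018, "turn": 0},
])

```text
time: 30.62
tcp_pos: [437.8, 58.1, 81.9]
tool_rot: [[-0.912, -0.017, 0.41], [-0.015, 1.0, 0.01], [-0.41, 0.003, -0.912]]
ft_force: [-4.6, -0.8, -1.8]
gripper_width: 29.0
```

Call:
step_arm([
  {"tx": 0.0008, "ty": 0, "tz": 0.0018, "turn": 0},
  {"tx": 0.0008, "ty": 0, "tz": 0.0018, "turn": 0},
])

```text
time: 30.88
tcp_pos: [437.6, 58.1, 77.6]
tool_rot: [[-0.912, -0.017, 0.41], [-0.015, 1.0, 0.01], [-0.41, 0.003, -0.912]]
ft_force: [-4.9, 0.5, -1.0]
gripper_width: 28.7
```

Run:
```python
from h import *
arc(n=1)
t=snap("top")['img'][110:230,230:400,::-1];s=snap("side")['img'][150:290,235:385,::-1]
a=cv2.resize(t,None,fx=2.4,fy=2.4);b=cv2.resize(s,None,fx=2.4,fy=2.4)
c=np.zeros((340,a.shape[1]+b.shape[1],3),np.uint8);c[:a.shape[0],:a.shape[1]]=a;c[:b.shape[0],a.shape[1]:]=b
cv2.imwrite("pics/c6.png",c)
```

```text
th~ -0.033 rad 217.4 (214.7) g [429.8  57.9  95. ] z [ 0.41   0.01  -0.912] j [ 0.04  0.23  2.32 -0.04  0.17 -1.5 ] w 28.7
-0.13 [ 0.0087 -0.0001  0.0196]
```

View pics/c6.png

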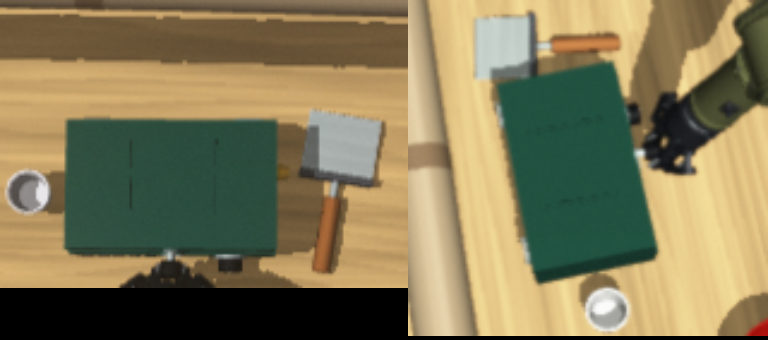

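Run:
```python
from h import *
t=snap("top");s=snap("side")
for th in(0,.03,.06,.1):
  P=[lidpt((-185,y,35),(552,60.6),.022,th) for y in(150,-150)]
  Q=[lidpt((-185,y,0),(552,60.6),.022,th) for y in(150,-150)]
  print(th,"top",[(proj(t,p)-[230,110]).round(1)*2.4 for p in P],"side upper",[(proj(s,p)-[235,150]).round(1)*2.4+[408,0] for p in P],"side lower",[(proj(s,p)-[235,150]).round(1)*2.4+[408,0] for p in Q])
c=s['img'][225:275,300:350,::-1]; d=s['img'][170:225,315:360,::-1]
c=cv2.resize(c,(390,390),interpolation=2);d=cv2.resize(d,(390,390),interpolation=2)
cv2.imwrite("pics/z7.png",np.hstack([c,d]))
```

```text
0 top [array([ 63.6 , 249.12]), array([276.24, 250.56])] side upper [array([655.92, 244.32]), array([612.72,  58.8 ])] side lower [array([654.72, 249.36]), array([612.48,  66.96])]
0.03 top [array([ 62.88, 248.16]), array([276.24, 249.6 ])] side upper [array([655.2 , 243.84]), array([612.24,  57.6 ])] side lower [array([654.72, 248.64]), array([612.48,  65.76])]
0.06 top [array([ 62.4 , 246.96]), array([276.48, 248.4 ])] side upper [array([654.72, 243.12]), array([611.28,  56.4 ])] side lower [array([654.72, 247.92]), array([612.48,  64.56])]
0.1 top [array([ 61.44, 245.28]), array([276.72, 246.72])] side upper [array([653.52, 242.4 ]), array([610.08,  54.72])] side lower [array([654.72, 246.96]), array([612.  ,  62.88])]
```

View pics/z7.png

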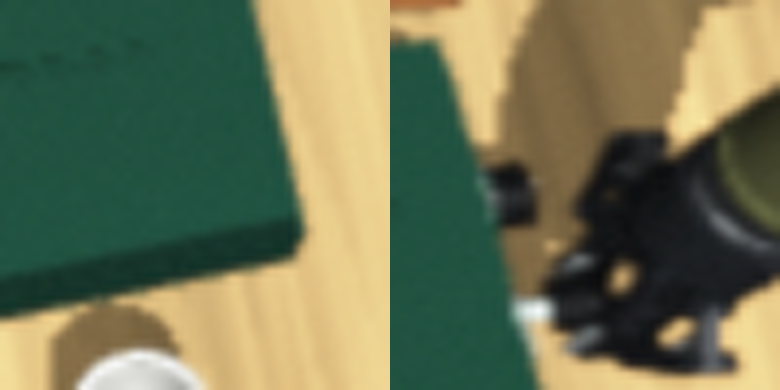

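Call:
step_arm([
  {"tx": 0.0006, "ty": 0, "tz": 0.0018, "turn": 0},
  {"tx": 0.0006, "ty": 0, "tz": 0.0018, "turn": 0},
])

```text
time: 31.32
tcp_pos: [437.9, 58.1, 75.3]
tool_rot: [[-0.911, -0.018, 0.413], [-0.015, 1.0, 0.01], [-0.413, 0.003, -0.911]]
ft_force: [-26.0, -1.6, 48.2]
gripper_width: 29.0
```

Run:
```python
from h import *
arc(n=1);print(readout.read_state()['joint_pos'].round(3),readout.read_state()['ft_force'].round(1),readout.read_state()['moment'].round(2))
```

```text
th~ -0.044 rad 217.1 (214.7) g [430.   57.9  92.6] z [ 0.413  0.01  -0.911] j [ 0.04  0.23  2.33 -0.05  0.16 -1.5 ] w 29.0
-0.14 [ 0.0086 -0.0001  0.0197]
[ 0.043  0.232  2.327 -0.048  0.157 -1.5  ] [-26.   -1.6  48.2] [-0.29  0.25  0.05]
```

Call:
step_arm([
  {"tx": -0.0006, "ty": 0, "tz": -0.0012, "turn": 0},
  {"tx": 0, "ty": 0, "tz": 0, "turn": 0},
])

```text
time: 31.58
tcp_pos: [438.2, 58.1, 77.3]
tool_rot: [[-0.91, -0.017, 0.414], [-0.014, 1.0, 0.01], [-0.414, 0.004, -0.91]]
ft_force: [-3.2, 0.4, -2.2]
gripper_width: 28.8
```

Call:
step_arm([
  {"tx": 0, "ty": 0, "tz": 0, "turn": 0},
  {"tx": 0, "ty": 0, "tz": 0, "turn": 0},
  {"tx": 0, "ty": 0, "tz": 0, "turn": 0},
  {"tx": 0, "ty": 0, "tz": 0, "turn": 0},
  {"tx": 0, "ty": 0, "tz": 0, "turn": 0},
], grip=0.075)

```text
time: 32.2
tcp_pos: [445.5, 58.3, 80.0]
tool_rot: [[-0.905, -0.017, 0.425], [-0.013, 1.0, 0.011], [-0.426, 0.004, -0.905]]
ft_force: [0.2, -0.3, 0.1]
gripper_width: 74.9
```

Call:
step_arm([
  {"tx": -0.005, "ty": 0, "tz": -0.013, "turn": 0},
  {"tx": -0.01, "ty": 0, "tz": -0.025, "turn": 0},
  {"tx": -0.01, "ty": 0, "tz": -0.025, "turn": 0},
  {"tx": -0.01, "ty": 0, "tz": -0.025, "turn": 0},
  {"tx": -0.01, "ty": 0, "tz": -0.025, "turn": 0},
  {"tx": -0.01, "ty": 0, "tz": -0.025, "turn": 0},
  {"tx": 0, "ty": 0, "tz": 0, "turn": 0},
])

```text
time: 33.08
tcp_pos: [435.1, 57.5, 232.0]
tool_rot: [[-0.906, -0.017, 0.423], [-0.013, 1.0, 0.011], [-0.423, 0.004, -0.906]]
ft_force: [0.6, -0.2, -0.3]
gripper_width: 74.9
```

Run:
```python
from h import *
gt()
t=snap("top");s=snap("side");w=snap("wrist")
a=cv2.resize(t['img'][120:230,170:400,::-1],None,fx=1.7,fy=1.7);b=cv2.resize(s['img'][150:290,235:365,::-1],None,fx=2.9,fy=2.9);w=cv2.resize(w['img'][:,:,::-1],(390,244))
c=np.zeros((450,780,3),np.uint8);c[:a.shape[0],:a.shape[1]]=a;c[:b.shape[0],395:395+b.shape[1]]=b;c[200:444,:390]=w
cv2.imwrite("pics/c8.png",c)
```

```text
at [435.1  57.5 232. ] z [ 0.423  0.011 -0.906] y [-0.017  1.     0.004] [ 0.04 -0.09  2.07 -0.01  0.72 -1.54]
```

View pics/c8.png

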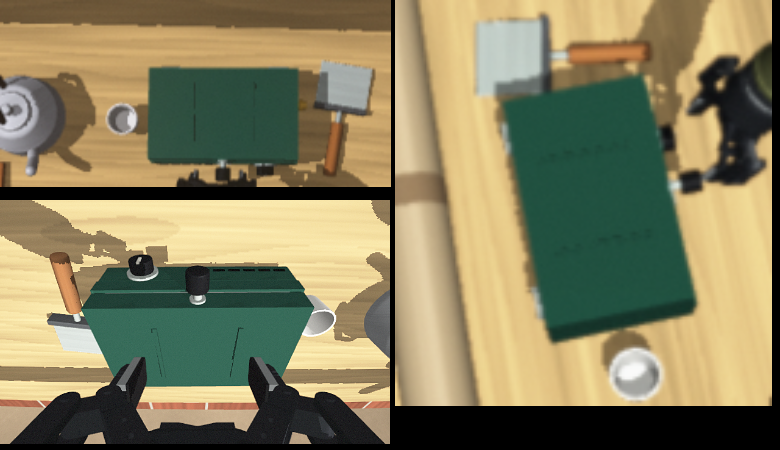

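Run:
```python
from h import *
w=snap("wrist");g=w['img'].astype(int)
for th in(0,.03,.06,.1): print(th,"knob",proj(w,lidpt((-214,0,17),(552,60.6),.022,th)).round(1),"skirt low/up",[proj(w,lidpt((-185,0+60,z),(552,60.6),.022,th)).round(1) for z in(0,35)])
print("case rim",proj(w,(552-95,120,85)).round(1))
k=(g.sum(2)<110)&(np.indices(g.shape[:2])[0]<175)&(abs(np.indices(g.shape[:2])[1]-323)<30);print("knob mask",np.argwhere(k).mean(0).round(1)[::-1],np.argwhere(k).min(0)[::-1],np.argwhere(k).max(0)[::-1])
u=int(proj(w,lidpt((-185,60,0),(552,60.6),.022,0))[0]);print(u,[(v,int(g[v,u].sum())) for v in range(104,185,3)])
```

```text
0 knob [322.1 130.1] skirt low/up [array([393.3, 150. ]), array([400.5, 175.1])]
0.03 knob [322.1 135.2] skirt low/up [array([394.4, 153.8]), array([401.6, 180.7])]
0.06 knob [322.1 140.7] skirt low/up [array([395.4, 157.8]), array([402.6, 186.6])]
0.1 knob [322.1 148.7] skirt low/up [array([396.8, 163.6]), array([404. , 194.9])]
case rim [395.6 146.3]
knob mask [320.6 128.7] [296 109] [352 173]
393 [(104, 431), (107, 366), (110, 179), (113, 133), (116, 70), (119, 150), (122, 147), (125, 170), (128, 151), (131, 157), (134, 148), (137, 147), (140, 161), (143, 163), (146, 145), (149, 262), (152, 436), (155, 148), (158, 158), (161, 126), (164, 148), (167, 159), (170, 135), (173, 129), (176, 138), (179, 254), (182, 250)]
```

```bash
python3 -c "
from plant import ctrl;print(ctrl.job_done())"
```

```text
the job is handed in; nothing more can be done
None
```

The griddle is packed up and handed in at about 33 s: both leaves folded, the lid lowered until shut, and nothing else on the bench moved as far as the pictures show.

- **Leaves:** I pushed the left leaf home first, at up to about 9 N. The right leaf followed with about 18 N at most in the readings, and the force dropped as it snapped under its clip. The close-up wrist picture, taken before the lid moved, showed both leaves flat with the right one under the clip. I could not see inside the lid after that.
- **Lid:** I pinched the knob with the gripper tilted under the beam. Then I led the lid past its balance point and down to the rim with the knob held throughout.
- **Last checks:** In the wrist view, the knob and the lid's front edge sit where they should at an angle of 0 to about 0.015 rad, with the gripper clear and the force near zero.

Three things did not go as planned:

- **Tilt:** The moves cannot tilt the tool directly, so I got the tilt by reaching past the arm's limit in free space. This brought one joint to its lower limit, and another came close to its upper limit near the end. The readings I took stayed within range.
- **Closing force:** The knob slid a little between the pads, so the final closing press read about 55 N at the wrist (limit 120 N). I eased it off before opening the gripper.
- **Inertia reading:** A reading of about 57 N also appeared when the arm stopped in free air; I took that as inertia.

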